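# Fit the splined key on a slanted clamp shaft and lock the clamp

## Task

Close the blue bench clamp on its plaster piece: take the orange-winged splined key, slide it onto the slanted splined shaft of the clamp, finding the turn at which the teeth line up, until it is fully home against the collar. Then turn the key clockwise, as seen looking down on its wing, until the clamp clicks past its detent and the orange shoe is fully out, and leave the key seated there. Do not push the mug, tin can, blue bowl, tape roll or jar out of place.

Things in the scene. Friction and masses are not known exactly. Their poses are not given: they have to be found in the camera images.
- spline_key: Loose key, about 0.22 kg, standing mouth down at the start. Origin: centre of its open mouth; z along its axis towards the wing. Dark steel sleeve 43 mm across, z 0 to 52 mm. Bore 31 mm across, 45 deep, with six inner brass ribs every 60 deg (at 30, 90, ... deg from x), each 4 mm wide, reaching in to 10.5 mm from the axis, from z 2 to 28 mm.
- key_wing (a point): Middle of the key's flat orange wing, on the key's axis, 69 mm from its mouth. The wing is 56 mm long (key's x), 12 mm thick (y) and 36 mm high (z 51 to 87 mm of the key): grip it across its 12 mm.
- clamp_head: Blue bench clamp, fixed to the table: grey base plate x -65 to 85, y -60 to 210 mm, 12 mm thick; gear housing about 80 mm wide round y = 0, up to 150 mm high; a plaster piece and a blue wall on its +y side, up to 145 mm high. Origin on the table under the housing; z up; the shaft leans to its -x side.
- shaft_seat: Bearing collar of the splined shaft; does not turn. Origin on the shaft axis in the collar's outer face, 138 mm above the table; z out along the shaft, 35 deg from vertical; x in the clamp's x-z plane. The shaft: core 18 mm across, six teeth every 60 deg, 5.2 mm wide, out to 14 mm from the axis, z 0 to 30 mm, then a round nose 17 mm across to z 42 mm. With the key fully home its origin lies here.
- teeth_end (a point): On the shaft axis at the ends of the teeth, 30 mm out from shaft_seat. The nose enters the key first; then ribs meet tooth ends with the key's mouth 28 mm from the seat. It slides on only when turned within about 4 deg of a gap (radial play 1.5 mm). The shaft's turn is not measured and varies. It resists with 0.10 N m: pushing lightly and turning the key on its end does not turn it.
- clamp_shoe (a joint): Travel of the orange shoe out of the housing, m: 0 at the start, about 0.0085 locked. Moved only by turning the shaft clockwise (looking down on its end), by 0.65 to 1.6 rad in all. It turns freely but for friction, then against a hump of about 0.35 N m, at whose top the shoe has barely moved; past it the shaft snaps on to its stop, the shoe goes out, and both stay when let go.
- mug: White mug, 79 x 114 x 89 mm; bystander. Origin under its middle.
- tin_can: Grey tin can, 75 mm across, 100 mm high; bystander. Origin under its middle.
- blue_bowl: Small blue bowl, 123 mm across, 62 mm high; bystander. Origin under its middle.
- tape_roll: Roll of tan tape, 100 mm across, 34 mm high, lying flat; bystander. Origin under its middle.
- jar: White jar with a blue cap, 50 mm across, 62 mm high; bystander. Origin under its middle.
Things that resemble listed ones, but are neither listed nor needed, are in the scene too. There is more than one size of the spline_key; the job needs the middle-sized.

How it is judged (in metres and radians):
On the way, in this order (a step that is already met when the one before it is completed fails the run):
1. the key is slid fully home on the splined shaft (distance between spline_key and shaft_seat below 0.005 m and angle between the z axis of spline_key and the z axis of shaft_seat, either way round below 0.15 rad), for 0.2 s.
2. the clamp is turned past its detent, the shoe out (value of joint clamp_shoe above 0.006 m), for 0.2 s.
At the end, for the whole second after the job is handed in: The key sits fully home on the shaft (its mouth within 5 mm of the collar, its axis within 0.15 rad of the shaft's) and at rest, and the clamp is locked: the shoe is more than 6 mm out (all of step 1 and value of joint clamp_shoe above 0.006 m and linear speed of spline_key below 0.02 m/s); the robot touches nothing.
It fails at once if a bystander (mug, tin can, blue bowl, tape roll, jar) is pushed more than 3 cm or knocked over (distance of any of mug, tin_can, blue_bowl, tape_roll, jar from where it was at the start of the episode above 0.03 m or angle between any of mug, tin_can, blue_bowl, tape_roll, jar's own z axis and vertical above 0.6 rad).
It also fails if it takes over 67 s, if anything falls off the work surface, if the arm or the gripper's body presses on something with over 40 N, if the wrist force passes 120 N, or if a joint passes its speed limit or range.

## Robot

A 6-joint arm with a two-finger parallel gripper is mounted at the origin on the work surface; the furniture and walls round the work are solid. World frame = base frame: x ahead of the robot, y to its left, z up, the work surface at z = 0. Lengths are in mm, angles in rad, forces in N, time in s.
With the tool pointing down it reaches from about 275 to 750 mm from the base axis. Payload 10.2 kg.
Tool frame: the origin (TCP) lies on the mounting face of the last link; the fingertips stand 166 mm ahead of it and the grasp point (between the pads) lies 147 mm ahead of it; z points along the fingers, y is the line along which they close (so a half turn about z gives the same grasp; the last joint's range is limited). The gripper opens to 88 mm and grips with 3 to 60 N. Pads are 18 mm wide; open, the fingers measure 123 mm over their backs; the gripper's body (75 mm by 187 mm) begins 45 mm behind the grasp point.
Start: joints at [-1.367, 0.313, 1.498, -0, 1.331, -0.223], TCP at [217.318, -477.918, 404.72] pointing down, gripper open.
Joint ranges: [-2.94, 2.94], [-0.97, 2.17], [0.19, 2.56], [-1.23, 4.37], [0.02, 3.11], [-2.88, 2.88]. Speed limits (rad/s): [2.39, 2.39, 3.01, 3.14, 3.14, 3.14].

## Interface

Orientations are given as a rotation vector (axis times angle).
In Python, from cell import r, optics gives the robot as it stands.
- The arm moves only by the tool move_arm, never from a script. Its argument "moves" is a list of rows, each an object of numbers: "tx", "ty", "tz": the shift along the tool's x, y, z in m; "roll": the turn about the tool's z in degrees; "grip": the opening in per cent of the stroke, from 0 (shut) to 100 (fully open). In form: [{"tx": .., "ty": .., "tz": .., "roll": .., "grip": ..}, ...]. A call has 1 to 10 rows; each row is the pose to reach, as a shift and turn from the pose commanded when the call began, along the tool's axes at that moment; what a row does not reach only later rows make up. A row lasts 1/10 s, in which the tool goes at most 50 mm and 8.59 degrees, less where a joint would pass 70% of its speed; a pose out of reach is approached as far as the arm can. A call with a gripper value outside its range is refused whole. The fingers move at their own pace and stop on an object; "newtons" is the grip in N (left out, the last holds). Time passes only in rows, so rows that repeat a pose let the fingers close. It gives the time, the measured TCP pose, the force, the opening and the grip force at its end, in the units of the state.
- r.observe(): the state, without advancing time (a new reading comes with each control period).
- optics.read_camera(name): name is "scene" or "top" or "wrist"; returns a dict with "frame" (480x640x3 uint8, red, green, blue), "vfov" (degrees; the focal length in pixels is half the picture's height over the tangent of half this angle, whatever the lens; pixels are square), "cx", "cy" (the principal point, pixels), "R" (3x3) and "t" (3): a world point X has camera coordinates R X + t. Camera axes: x right, y down, z forward; pixel columns grow to the right and rows downward; lengths in mm; the calibration is good to about 2 mm. A picture is of the moment at which its call begins. There is no depth.
- r.sign_off(): hands the job in; it is judged then, once.
The state is a dict: "time_s": time; "q": joint angles; "joint_vel": joint speeds; "joint_torque": joint torques, N m; "eef_pos": TCP position; "orientation": TCP orientation; "force": force on the tool from outside, world axes, zero at the start; "moment": the same for the moment, N m; "gripper_width": finger opening in mm; "finger_force": force on a finger pad.
Only numpy, scipy, OpenCV 4.12 (cv2) and the standard library are available. Lean on these libraries where they do the work, as an engineer would, in place of code of your own. Each camera call takes 0.05 s, during which the arm holds its last target. There are 200 camera calls.

## Working session

There is one attempt and no reset: what is moved stays moved. The work goes in short steps, Python scripts to look and compute and a tool call to move; the robot and the scene stay as the last step left them, time stands still between calls to the robot, and variables do not carry over. Pictures are saved under pics/ and viewed, at most 10 in all, crops included, and the job is handed in when it is done.

Besides the shell and the picture viewer there is one more tool, called as name([rows], argument=value, ...), one row to a line, values as JSON. move_arm: Moves the arm, as the interface text tells. Its arguments: {"type":"object","properties":{"moves":{"type":"array"},"newtons":{"type":"number"}},"required":["moves"]}

```bash
ls; mkdir -p pics
python3 - <<'E'
from cell import r, optics
import cv2,numpy as np
s=r.observe(); print(s)
for n in ["scene","top"]:
    c=optics.read_camera(n); cv2.imwrite(f"pics/{n}0.png",c["frame"][:,:,::-1]); print(n,c["vfov"],c["cx"],c["cy"],c["R"],c["t"])
E
```

```text
pics
{'time_s': 0.0, 'q': array([-1.36740160e+00,  3.13458388e-01,  1.49844679e+00, -7.62520291e-06,
        1.33098435e+00, -2.23401771e-01]), 'joint_vel': array([ 0.00075672,  0.00236523,  0.00042733, -0.00059256,  0.00055164,
        0.00192142]), 'joint_torque': array([-1.75713034e-03, -4.02214730e+01, -2.52270430e+01,  6.93385955e-02,
        3.52408423e-02, -7.03590035e-05]), 'eef_pos': array([ 217.30710062, -477.87387113,  404.15298198]), 'orientation': array([-3.06906343e+00, -6.65061796e-01, -8.74202137e-06]), 'force': array([-0.56757693,  0.46036515,  0.70510164]), 'moment': array([-0.01574828, -0.03840345, -0.02186046]), 'finger_force': 0.0, 'gripper_width': 88.23280398739533}
scene 46.99936182260755 317.2132046471962 245.08777437822638 [[ 0.55832724 -0.82954899  0.01091602]
 [-0.31964661 -0.22724262 -0.91988414]
 [ 0.76556955  0.5101071  -0.39203827]] [-321.52600824  262.42812824  973.0214985 ]
top 57.97055771858288 322.18273068373395 242.95725572262515 [[ 0.01206583 -0.99977772 -0.01728976]
 [-0.9844797  -0.00885007 -0.17527518]
 [ 0.17508321  0.01913626 -0.98436765]] [-1.21650423e-01  5.15955363e+02  1.08993424e+03]
```

View pics/scene0.png

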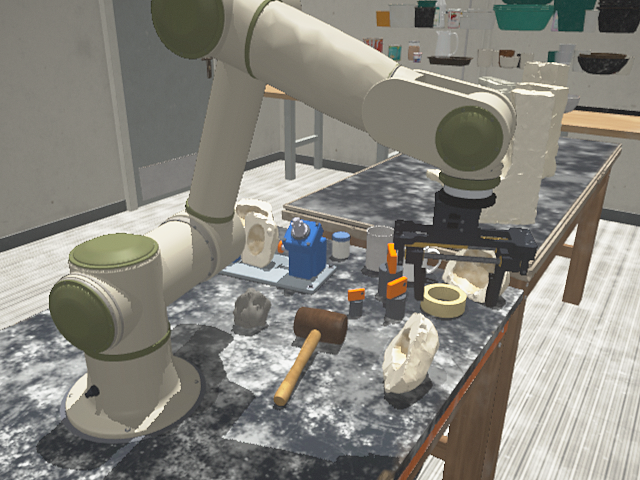

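View pics/top0.png

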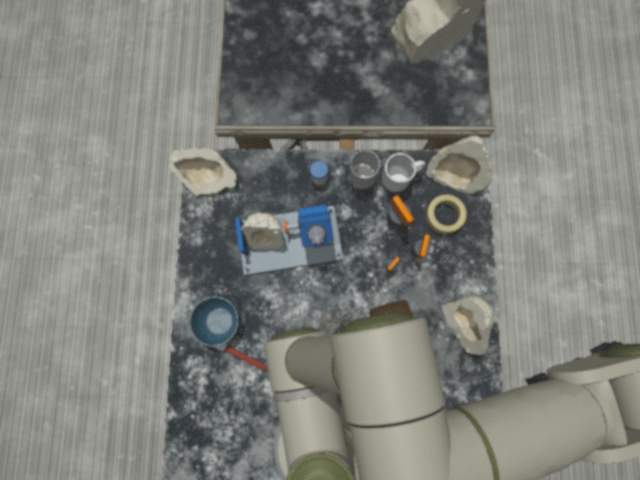

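The scene view shows three orange-winged keys near (392,258), (396,290) and (356,296), with the blue clamp at (305,250). The top view shows their wings at (402,209) large, (424,246) middle and (393,264) small. The clamp housing is at (316,225) and its plate spans about (240..342, 207..273).

```bash
cat > h.py <<'E'
from cell import r, optics
import cv2,numpy as np
from scipy.spatial.transform import Rotation as Ro
def cam(n):
    c=optics.read_camera(n); c["f"]=240/np.tan(np.radians(c["vfov"])/2); c["R"]=np.array(c["R"]); c["t"]=np.array(c["t"]); return c
def ray(c,u,v):
    d=c["R"].T@np.array([(u-c["cx"])/c["f"],(v-c["cy"])/c["f"],1.]); return -c["R"].T@c["t"], d/np.linalg.norm(d)
def plane(c,u,v,z):
    o,d=ray(c,u,v); return o+d*(z-o[2])/d[2]
def proj(c,X):
    p=c["R"]@np.array(X)+c["t"]; return c["f"]*p[:2]/p[2]+[c["cx"],c["cy"]]
def tri(rs):
    A=0;b=0
    for o,d in rs:
        P=np.eye(3)-np.outer(d,d); A=A+P; b=b+P@o
    return np.linalg.solve(A,b)
def orange(img):
    h=cv2.cvtColor(img,cv2.COLOR_RGB2HSV); return cv2.inRange(h,(7,180,120),(18,255,255))
def blobs(m,amin=20):
    n,l,s,c=cv2.connectedComponentsWithStats(m); return [(l==i,s[i],c[i]) for i in range(1,n) if s[i,4]>=amin]
E
python3 - <<'E'
from h import *
c=cam("top"); s=cam("scene")
for nm,k in (("top",c),("scene",s)):
  for m,st,ce in blobs(orange(k["frame"])):
    rect=cv2.minAreaRect(np.argwhere(m)[:,::-1].astype(np.float32))
    print(nm,st,ce.round(1),rect)
    if nm=="top":
        for z in (42,87,110):
            box=[plane(k,*p,z)[:2] for p in cv2.boxPoints(rect)]
            print(z,plane(k,*ce,z).round(),[round(np.linalg.norm(box[i]-box[i+1])) for i in (0,1)])
im=c["frame"][:,:,::-1]
cv2.imwrite("pics/topz.png",cv2.resize(im[180:290,225:455],None,fx=3.4,fy=3.4,interpolation=cv2.INTER_CUBIC))
im=s["frame"][:,:,::-1]
cv2.imwrite("pics/scz.png",cv2.resize(im[190:330,215:415],None,fx=4,fy=4,interpolation=cv2.INTER_CUBIC))
E
```

```text
top [393 196  20  27 206] [402.3 208.8] ((402.34613037109375, 208.76919555664062), (29.95380973815918, 7.4884514808654785), 56.30992889404297)
42 [ 611. -207.   42.] [20, 80]
87 [ 599. -199.   87.] [20, 77]
110 [ 593. -195.  110.] [19, 75]
top [420 235   9  22 104] [424.  245.7] ((423.9999694824219, 245.49998474121094), (4.989400386810303, 21.801511764526367), 12.52880859375)
42 [ 512. -261.   42.] [58, 13]
87 [ 504. -251.   87.] [56, 12]
110 [ 500. -246.  110.] [55, 12]
top [388 259  11  11  35] [393.1 264.1] ((393.1966857910156, 264.1639099121094), (2.5607378482818604, 14.084056854248047), 39.80556869506836)
42 [ 463. -180.   42.] [37, 7]
87 [ 457. -173.   87.] [36, 6]
110 [ 454. -170.  110.] [35, 6]
scene [377  12  12  14 112] [382.3  18.5] ((382.5, 18.5), (13.0, 11.0), 90.0)
scene [278 241   5  11  27] [279.4 246.4] ((279.518310546875, 246.16461181640625), (10.15970230102539, 3.8651039600372314), 83.6598129272461)
scene [387 244  10  29 156] [391.1 261.2] ((391.2940979003906, 258.17645263671875), (9.050187110900879, 27.76413345336914), 4.398705005645752)
scene [387 277  20  22 243] [395.5 288.4] ((396.58648681640625, 287.78106689453125), (15.660075187683105, 23.747434616088867), 72.89727020263672)
scene [348 289  17  12 134] [355.  294.8] ((356.0354309082031, 294.531005859375), (9.977849006652832, 16.629751205444336), 86.18592071533203)
```

View pics/topz.png

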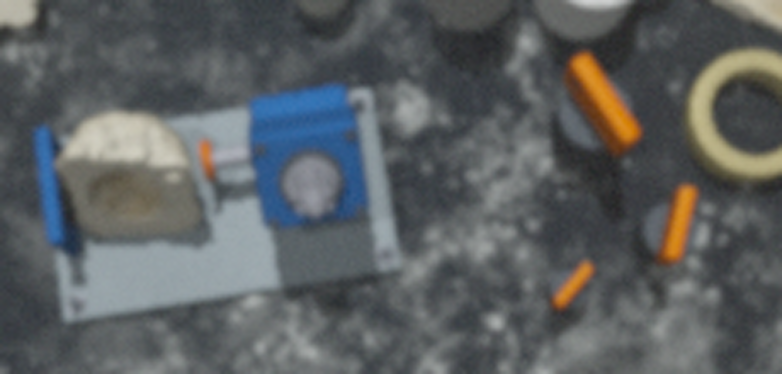

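View pics/scz.png

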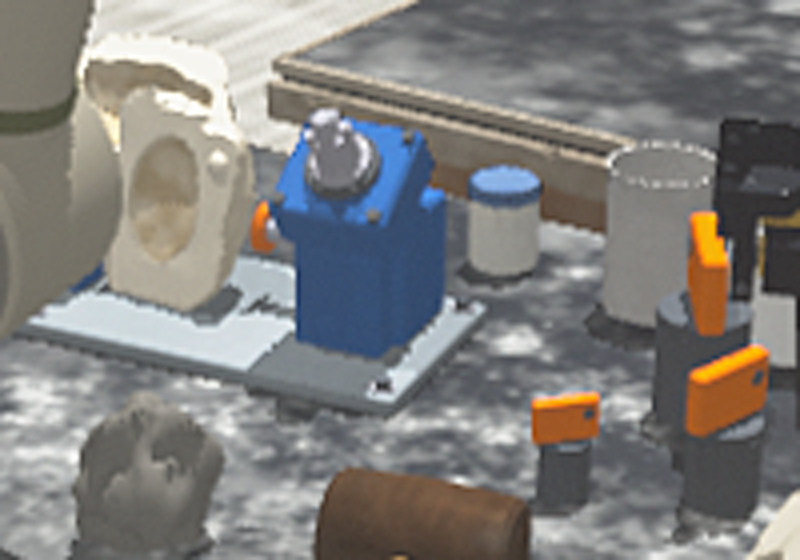

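The zoomed top view shows the plate corners at (372,88), (400,268) and (67,322), the shaft at (312,185) and the middle key's wing from (688,188) to (670,262). The zoomed scene view shows the shaft nose tip near (325,120) in the crop, and the middle key at (725,440), which also has the middle size.

Run:
```python
from h import *
c=cam("top"); s=cam("scene"); w=cam("wrist")
Z=lambda x,y:(x/3.4+225,y/3.4+180)
TR,BR,BL=[plane(c,*Z(*p),12) for p in ((372,88),(400,268),(67,322))]
print("plate",TR.round(),BR.round(),BL.round(),np.linalg.norm(TR-BR),np.linalg.norm(BL-BR))
yv=(BL-BR)[:2]; yv/=np.linalg.norm(yv); xv=np.array([yv[1],-yv[0]])
print("clamp yaw",np.degrees(np.arctan2(-yv[0],yv[1])),np.degrees(np.arctan2(*(TR-BR)[[1,0]])))
print("origin", (BR[:2]+65*xv+60*yv), TR[:2]-85*xv+60*yv)
m,st,ce=blobs(orange(c["frame"]))[1]
print(ce)
p=[plane(c,*Z(*q),87) for q in ((688,188),(670,262))]; print("wing",p[0].round(),p[1].round(), np.degrees(np.arctan2(*(p[0]-p[1])[[1,0]])), plane(c,*ce,87))
ms=[b for b in blobs(orange(s["frame"])) if abs(b[2][0]-395.5)<3][0]
print("tri key", tri([ray(c,*ce),ray(s,*ms[2])]).round(1))
# scene proj check
print("proj wing mid in scene", proj(s,(504,-251,69)), proj(s,(504,-251,87)))
print("nose z173 top", plane(c,*Z(313,212),172), "scene", plane(s,325/4+215,120/4+190,172))
sr=r.observe(); Rm=Ro.from_rotvec(sr["orientation"]).as_matrix(); print(Rm.round(3)); C=-w["R"].T@w["t"]; print("wrist cam in tool",Rm.T@(C-sr["eef_pos"]), (w["R"]@Rm).round(3),w["vfov"])
```

```text
plate [625. -26.  12.] [479. -49.  12.] [434. 212.  12.] 147.9905359625102 265.376392984618
clamp yaw 9.84343335172107 8.981941803591791
origin [532.99041453  20.82589901] [531.37444264  18.28718299]
[424.03809524 245.57142857]
wing [ 531. -260.   87.] [ 475. -246.   87.] -14.971437140510496 [ 504.19233225 -251.33584531   87.        ]
tri key [ 506.3 -253.7   69.8]
proj wing mid in scene [394.63195985 288.59873311] [395.17909999 281.21822054]
nose z173 top [494.76134517  14.79368512 172.        ] scene [501.88484005  11.79169352 172.        ]
[[ 0.91   0.414 -0.   ]
 [ 0.414 -0.91   0.   ]
 [ 0.    -0.    -1.   ]]
wrist cam in tool [67.42875692 -0.64370611 19.82271392] [[-0.     1.     0.   ]
 [-0.965 -0.    -0.264]
 [-0.264 -0.001  0.965]] 66.4707198339577
```

```bash
cat >> h.py <<'E'
def goto(p,yaw):
    "shift/roll in tool axes to bring TCP to p (mm) with tool x at world yaw (deg), tool down"
    s=r.observe(); M=Ro.from_rotvec(s["orientation"]).as_matrix()
    y0=np.degrees(np.arctan2(M[1,0],M[0,0])); d=M.T@(np.array(p)-s["eef_pos"])/1000
    print("t",s["time_s"],"shift",d.round(4),"roll",round(-((yaw-y0+180)%360-180),2),"yaw now",round(y0,2),"q6",s["q"][5].round(2),"F",s["force"].round(1),"w",round(s["gripper_width"],1))
E
python3 -c "
from h import *
goto((505,-252,360),-15)"
```

```text
t 0.35 shift [ 0.3554 -0.0865  0.0447] roll 39.45 yaw now 24.45 q6 -0.22 F [ 1.3 -0.2 -0.7] w 88.1
```

move_arm([
  {"tx": 0.355,"ty": -0.0865,"tz": 0.0447,"roll": 39.45,"grip": 60},
  {"tx": 0.355,"ty": -0.0865,"tz": 0.0447,"roll": 39.45,"grip": 60},
  {"tx": 0.355,"ty": -0.0865,"tz": 0.0447,"roll": 39.45,"grip": 60},
  {"tx": 0.355,"ty": -0.0865,"tz": 0.0447,"roll": 39.45,"grip": 60},
  {"tx": 0.355,"ty": -0.0865,"tz": 0.0447,"roll": 39.45,"grip": 60},
  {"tx": 0.355,"ty": -0.0865,"tz": 0.0447,"roll": 39.45,"grip": 60},
  {"tx": 0.355,"ty": -0.0865,"tz": 0.0447,"roll": 39.45,"grip": 60},
  {"tx": 0.355,"ty": -0.0865,"tz": 0.0447,"roll": 39.45,"grip": 60},
  {"tx": 0.355,"ty": -0.0865,"tz": 0.0447,"roll": 39.45,"grip": 60},
  {"tx": 0.355,"ty": -0.0865,"tz": 0.0447,"roll": 39.45,"grip": 60},
])

```text
time_s: 1.35
eef_pos: [504.9, -251.8, 359.7]
orientation: [-3.115, 0.407, 0.001]
force: [0.2, -0.8, 0.1]
gripper_width: 52.9
finger_force: 0.0
```

Run:
```python
from h import *
goto((505,-252,360),-15)
w=cam("wrist")
for m,st,ce in blobs(orange(w["frame"]),100):
    rect=cv2.minAreaRect(np.argwhere(m)[:,::-1].astype(np.float32)); b=cv2.boxPoints(rect); q=np.array([plane(w,*p,87) for p in b])
    L=[np.linalg.norm(q[0]-q[1]),np.linalg.norm(q[1]-q[2])]; d=(q[0]-q[1]) if L[0]>L[1] else q[1]-q[2]
    print(st,ce.round(),np.round(L),plane(w,*ce,87).round(1),"box mid",q.mean(0).round(1),"yaw",np.degrees(np.arctan2(d[1],d[0])))
cv2.imwrite("pics/w1.png",w["frame"][:,:,::-1])
```

```text
t 1.35 shift [ 0.0001  0.0002 -0.0003] roll 0.1 yaw now -14.9 q6 1.16 F [ 0.2 -0.8  0.1] w 52.9
[ 134   76  121  102 2333] [205. 129.] [24. 85.] [ 593.  -196.7   87. ] box mid [ 596.5 -191.4   87. ] yaw 33.41892091173786
[ 313  185   17   81 1315] [321. 225.] [11. 59.] [ 509.7 -254.6   87. ] box mid [ 508.9 -254.3   87. ] yaw -14.488805059808326
[250 264  13  17 125] [256. 271.] [11.  7.] [ 488.3 -199.3   87. ] box mid [ 487.9 -199.2   87. ] yaw 137.68760808610017
```

View pics/w1.png

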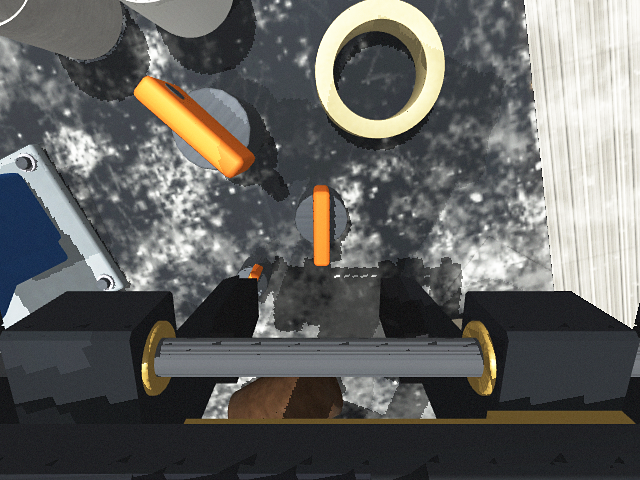

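The wrist view shows the middle wing at (321,225), lying straight along the tool x, with the large key at (205,129) clear of the path. I'll descend and grip lightly, high on the wing.

move_arm([
  {"tx": 0.0025,"ty": 0.001,"tz": 0.05,"grip": 40},
  {"tx": 0.0025,"ty": 0.001,"tz": 0.1,"grip": 40},
  {"tx": 0.0025,"ty": 0.001,"tz": 0.1355,"grip": 40},
  {"tx": 0.0025,"ty": 0.001,"tz": 0.1355,"grip": 0},
  {"tx": 0.0025,"ty": 0.001,"tz": 0.1355,"grip": 0},
  {"tx": 0.0025,"ty": 0.001,"tz": 0.1355,"grip": 0},
  {"tx": 0.0025,"ty": 0.001,"tz": 0.1355,"grip": 0},
  {"tx": 0.0025,"ty": 0.001,"tz": 0.1355,"grip": 0},
  {"tx": 0.0025,"ty": 0.001,"tz": 0.1355,"grip": 0},
  {"tx": 0.0025,"ty": 0.001,"tz": 0.1355,"grip": 0},
], newtons=8)

```text
schema error: expected keys tx, ty, tz, roll, grip
```

move_arm([
  {"tx": 0.0025,"ty": 0.001,"tz": 0.05,"roll": 0,"grip": 40},
  {"tx": 0.0025,"ty": 0.001,"tz": 0.1,"roll": 0,"grip": 40},
  {"tx": 0.0025,"ty": 0.001,"tz": 0.1355,"roll": 0,"grip": 40},
  {"tx": 0.0025,"ty": 0.001,"tz": 0.1355,"roll": 0,"grip": 0},
  {"tx": 0.0025,"ty": 0.001,"tz": 0.1355,"roll": 0,"grip": 0},
  {"tx": 0.0025,"ty": 0.001,"tz": 0.1355,"roll": 0,"grip": 0},
  {"tx": 0.0025,"ty": 0.001,"tz": 0.1355,"roll": 0,"grip": 0},
  {"tx": 0.0025,"ty": 0.001,"tz": 0.1355,"roll": 0,"grip": 0},
  {"tx": 0.0025,"ty": 0.001,"tz": 0.1355,"roll": 0,"grip": 0},
  {"tx": 0.0025,"ty": 0.001,"tz": 0.1355,"roll": 0,"grip": 0},
], newtons=8)

```text
time_s: 2.4
eef_pos: [506.9, -254.2, 225.6]
orientation: [3.113, -0.41, 0.002]
force: [-2.5, -2.5, 6.5]
gripper_width: 12.3
finger_force: 8.0
```

move_arm([
  {"tx": -0.0055,"ty": 0,"tz": -0.001,"roll": 0,"grip": 0},
  {"tx": -0.011,"ty": 0,"tz": -0.002,"roll": 0,"grip": 0},
  {"tx": -0.017,"ty": 0,"tz": -0.0025,"roll": 0,"grip": 0},
  {"tx": -0.0225,"ty": 0,"tz": -0.0025,"roll": 0,"grip": 0},
  {"tx": -0.028,"ty": 0,"tz": -0.0025,"roll": 0,"grip": 0},
  {"tx": -0.034,"ty": 0,"tz": -0.0015,"roll": 0,"grip": 0},
  {"tx": -0.0395,"ty": 0,"tz": -0.0005,"roll": 0,"grip": 0},
  {"tx": -0.045,"ty": 0,"tz": 0.0005,"roll": 0,"grip": 0},
  {"tx": -0.049,"ty": 0,"tz": 0.002,"roll": 0,"grip": 0},
  {"tx": -0.049,"ty": 0,"tz": 0.002,"roll": 0,"grip": 0},
])

```text
time_s: 3.4
eef_pos: [459.8, -241.4, 224.2]
orientation: [3.113, -0.41, 0.007]
force: [2.3, 0.8, 9.2]
gripper_width: 12.0
finger_force: 8.0
```

move_arm([
  {"tx": 0,"ty": 0,"tz": 0,"roll": 0,"grip": 0},
  {"tx": 0,"ty": 0,"tz": -0.01,"roll": 0,"grip": 0},
  {"tx": 0,"ty": 0,"tz": -0.05,"roll": 0,"grip": 0},
  {"tx": 0,"ty": 0,"tz": -0.1,"roll": 0,"grip": 0},
  {"tx": 0,"ty": 0,"tz": -0.15,"roll": 0,"grip": 0},
  {"tx": 0,"ty": 0,"tz": -0.15,"roll": 0,"grip": 0},
], newtons=25)

```text
time_s: 4.0
eef_pos: [459.7, -241.3, 379.1]
orientation: [3.108, -0.409, 0.015]
force: [-0.2, 0.1, -2.3]
gripper_width: 11.8
finger_force: 25.0
```

Run:
```python
from h import *
goto((505,-252,360),-15)
s=cam("scene"); im=s["frame"][:,:,::-1]
u,v=map(int,proj(s,r.observe()["eef_pos"]-[0,0,160])); print(u,v)
a=cv2.resize(im[v-60:v+60,u-60:u+60],None,fx=3.3,fy=3.3,interpolation=cv2.INTER_CUBIC)
w=cam("wrist"); b=w["frame"][:,:,::-1][180:480,160:480]
b=cv2.resize(b,(400,396))
cv2.imwrite("pics/k.png",np.hstack([a,b]))
```

```text
t 4.0 shift [ 0.0464 -0.0015  0.0195] roll 0.02 yaw now -14.98 q6 1.12 F [-0.2  0.1 -2.3] w 11.8
385 231
```

View pics/k.png

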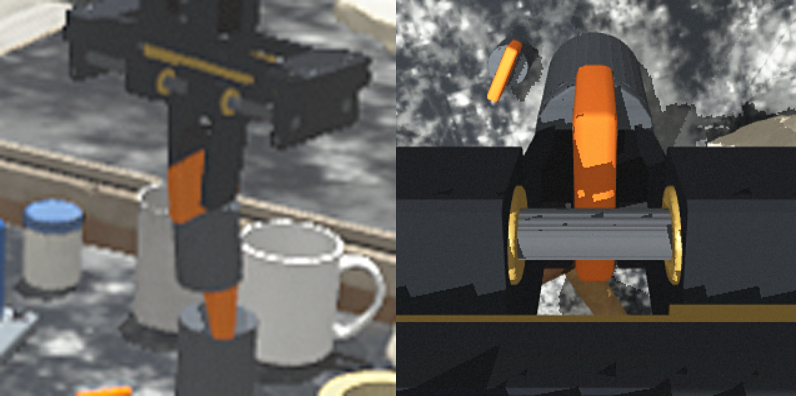

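The picture shows the key held by the wing, leaning as wanted, with its mouth towards tool +x. The sleeve's far rim is at wrist pixel (315,205), and the wing's end face spans v≈229 to 266.

Run:
```python
from h import *
from scipy.optimize import least_squares
w=cam("wrist"); im=w["frame"].astype(int)
for v in range(190,300,2): print(v,im[v,317:322].mean(0).round().astype(int),end=";")
s=r.observe(); M=Ro.from_rotvec(s["orientation"]).as_matrix()
def rt(v,u=318):
    o,d=ray(w,u,v); return M.T@(o-s["eef_pos"]),M.T@d
def hit(v): # in tool y=0 plane, projected: return o(x,z), d(x,z)
    o,d=rt(v); return o[[0,2]],d[[0,2]]/np.linalg.norm(d[[0,2]])
feats=[(205,0,21.5),(229,51,28),(266,87,28)]
def res(p):
    th,h,e=p; out=[]
    for v,z,x in feats:
        P=np.array([0,147.])+(h-z)*np.array([np.sin(th),np.cos(th)])+(x+e)*np.array([np.cos(th),-np.sin(th)])
        o,d=hit(v); q=P-o; out.append(q[0]*d[1]-q[1]*d[0])
    return out
f=least_squares(res,[.6,78,0]); print("\n",np.degrees(f.x[0]),f.x[1:],f.cost)
f=least_squares(lambda p:res([p[0],77.5,p[1]]),[.6,0]); print(np.degrees(f.x[0]),f.x[1:],f.fun)
```

```text
190 [112 114 114];192 [88 91 94];194 [80 82 86];196 [92 95 96];198 [109 111 112];200 [114 116 115];202 [129 133 130];204 [100 101 102];206 [65 69 72];208 [68 72 75];210 [65 69 72];212 [65 68 71];214 [65 69 73];216 [68 71 74];218 [68 72 76];220 [67 70 74];222 [67 70 74];224 [67 70 75];226 [67 72 75];228 [67 70 75];230 [216 102  33];232 [212 103  37];234 [212 102  35];236 [215 104  38];238 [216 105  38];240 [216 104  37];242 [217 104  36];244 [217 104  36];246 [219 105  38];248 [218 104  36];250 [220 105  38];252 [220 106  38];254 [220 106  38];256 [219 105  35];258 [221 107  38];260 [222 109  40];262 [221 107  38];264 [229 114  40];266 [245 135  47];268 [252 154  54];270 [253 162  58];272 [253 162  58];274 [253 160  56];276 [253 160  57];278 [253 158  55];280 [253 158  54];282 [253 159  56];284 [253 158  54];286 [253 159  56];288 [253 159  55];290 [253 159  54];292 [253 159  56];294 [253 158  54];296 [253 157  55];298 [253 159  55];
 9.892648276471668 [ 98.27374424 -12.21957735] 4.291403324402304e-28
7.438506248215771 [-1.70045824] [-0.21216679  0.5221042  -0.31925661]
```

move_arm([
  {"tx": 0.0485,"ty": 0,"tz": 0,"roll": 0,"grip": 0},
  {"tx": 0.0485,"ty": 0,"tz": 0.05,"roll": 0,"grip": 0},
  {"tx": 0.0485,"ty": 0,"tz": 0.1,"roll": 0,"grip": 0},
  {"tx": 0.0485,"ty": 0,"tz": 0.135,"roll": 0,"grip": 0},
  {"tx": 0.0485,"ty": 0,"tz": 0.145,"roll": 0,"grip": 0},
  {"tx": 0.0485,"ty": 0,"tz": 0.149,"roll": 0,"grip": 0},
  {"tx": 0.0485,"ty": 0,"tz": 0.149,"roll": 0,"grip": 0},
])

```text
time_s: 4.85
eef_pos: [506.4, -253.5, 223.4]
orientation: [-3.114, 0.41, 0.002]
force: [0.1, 1.7, 0.6]
gripper_width: 11.8
finger_force: 25.0
```

move_arm([
  {"tx": 0,"ty": 0,"tz": 0.001,"roll": 0,"grip": 0},
  {"tx": 0,"ty": 0,"tz": 0.003,"roll": 0,"grip": 0},
  {"tx": 0,"ty": 0,"tz": 0.003,"roll": 0,"grip": 0},
], newtons=4)

```text
time_s: 5.15
eef_pos: [506.7, -253.8, 221.2]
orientation: [3.114, -0.41, 0.003]
force: [2.7, 2.4, 4.8]
gripper_width: 12.5
finger_force: 4.0
```

```bash
cat >> h.py <<'E'
from scipy.optimize import least_squares
def tilt(h=77.5):
    w=cam("wrist"); s=r.observe(); M=Ro.from_rotvec(s["orientation"]).as_matrix()
    im=w["frame"][:,310:327].astype(int); sat=(im[:,:,0]-im[:,:,2]).mean(1); red=im[:,:,0].mean(1); g=im[:,:,1].mean(1)
    v0=int(np.argmax(sat>100)); bright=np.where((np.arange(480)>v0)&(g>132)&(sat>100))[0]; v1=int(bright[0]) if len(bright) else None
    def res(p):
        out=[]
        for v,z,x in ((v0-.5,51,28),(v1-.5,87,28)):
            c,sn=np.cos(p[0]),np.sin(p[0])
            P=np.array([(h-z)*sn+(x+p[1])*c,147+(h-z)*c-(x+p[1])*sn]); o,d=ray(w,318,v); o=(M.T@(o-s["eef_pos"]))[[0,2]]; d=(M.T@d)[[0,2]]; d/=np.linalg.norm(d); out.append((P[0]-o[0])*d[1]-(P[1]-o[1])*d[0])
        return out
    f=least_squares(res,[.3,0]); print("v",v0,v1,"tilt deg",np.degrees(f.x[0]).round(1),"e",f.x[1].round(1),"cost",f.cost.round(3),"F",s["force"].round(1),"tcp",s["eef_pos"].round(1)); return w
E
python3 -c "
from h import *
tilt()"
```

```text
v 229 259 tilt deg 2.0 e -0.5 cost 0.0 F [2.2 0.7 4.9] tcp [ 506.6 -253.8  221.2]
```

move_arm([
  {"tx": -0.005,"ty": 0,"tz": 0,"roll": 0,"grip": 0},
  {"tx": -0.01,"ty": 0,"tz": -0.0005,"roll": 0,"grip": 0},
  {"tx": -0.015,"ty": 0,"tz": -0.001,"roll": 0,"grip": 0},
  {"tx": -0.02,"ty": 0,"tz": -0.001,"roll": 0,"grip": 0},
  {"tx": -0.025,"ty": 0,"tz": -0.001,"roll": 0,"grip": 0},
], newtons=3)

```text
time_s: 5.7
eef_pos: [482.2, -247.4, 223.0]
orientation: [3.113, -0.41, 0.005]
force: [1.7, 2.8, 12.7]
gripper_width: 12.2
finger_force: 8.8
```

```bash
python3 -c "
from h import *
tilt(74.5)"
```

```text
v 240 241 tilt deg -15.4 e 2.0 cost 0.0 F [ 0.7  2.1 14.1] tcp [ 481.7 -247.1  222.9]
```

```bash
python3 -c "
from h import *
w=cam('wrist'); s=cam('scene'); u,v=map(int,proj(s,r.observe()['eef_pos']-[0,0,180]))
a=cv2.resize(s['frame'][v-50:v+50,u-50:u+50,::-1],(400,400),interpolation=cv2.INTER_CUBIC)
b=cv2.resize(w['frame'][160:400,200:440,::-1],(400,400)); cv2.imwrite('pics/k2.png',np.hstack([a,b]))
im=w['frame'].astype(int)
print([(q,tuple(im[q,314:323].mean(0).round().astype(int))) for q in range(190,330,4)])"
```

```text
[(190, (np.int64(94), np.int64(100), np.int64(104))), (194, (np.int64(94), np.int64(100), np.int64(105))), (198, (np.int64(94), np.int64(99), np.int64(105))), (202, (np.int64(95), np.int64(101), np.int64(106))), (206, (np.int64(95), np.int64(100), np.int64(106))), (210, (np.int64(94), np.int64(101), np.int64(105))), (214, (np.int64(96), np.int64(101), np.int64(106))), (218, (np.int64(94), np.int64(99), np.int64(105))), (222, (np.int64(95), np.int64(101), np.int64(106))), (226, (np.int64(95), np.int64(100), np.int64(106))), (230, (np.int64(96), np.int64(101), np.int64(107))), (234, (np.int64(94), np.int64(101), np.int64(106))), (238, (np.int64(93), np.int64(101), np.int64(107))), (242, (np.int64(253), np.int64(147), np.int64(52))), (246, (np.int64(249), np.int64(144), np.int64(50))), (250, (np.int64(250), np.int64(146), np.int64(52))), (254, (np.int64(250), np.int64(146), np.int64(51))), (258, (np.int64(250), np.int64(145), np.int64(50))), (262, (np.int64(250), np.int64(147), np.int64(52))), (266, (np.int64(251), np.int64(147), np.int64(51))), (270, (np.int64(251), np.int64(148), np.int64(51))), (274, (np.int64(251), np.int64(149), np.int64(52))), (278, (np.int64(251), np.int64(148), np.int64(52))), (282, (np.int64(251), np.int64(149), np.int64(54))), (286, (np.int64(251), np.int64(149), np.int64(53))), (290, (np.int64(251), np.int64(149), np.int64(52))), (294, (np.int64(251), np.int64(149), np.int64(51))), (298, (np.int64(251), np.int64(149), np.int64(52))), (302, (np.int64(251), np.int64(149), np.int64(52))), (306, (np.int64(253), np.int64(150), np.int64(52))), (310, (np.int64(163), np.int64(79), np.int64(30))), (314, (np.int64(173), np.int64(86), np.int64(34))), (318, (np.int64(167), np.int64(82), np.int64(31))), (322, (np.int64(156), np.int64(72), np.int64(26))), (326, (np.int64(157), np.int64(73), np.int64(26)))]
```

View pics/k2.png

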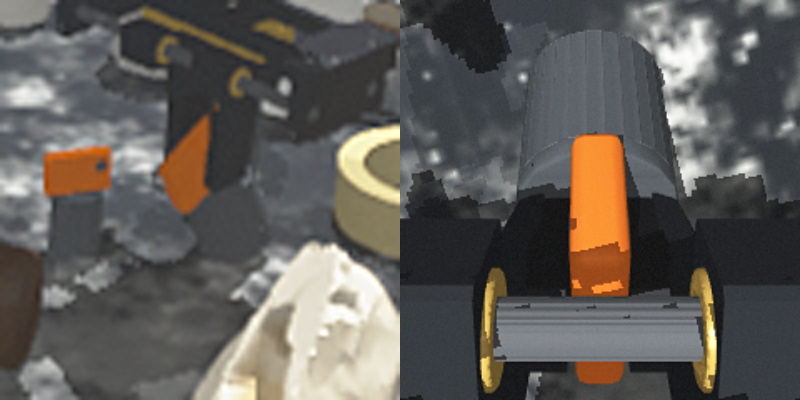

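The crop shows the key now leaning strongly. The mouth rim is at wrist v≈178 and the wing's lower corner at v≈240; the dark edge past v≈308 is a shadow.

```bash
cat >> h.py <<'E'
def tilt2(vr,vb,h=75.,vt=None,u=318):
    w=cam("wrist"); s=r.observe(); M=Ro.from_rotvec(s["orientation"]).as_matrix()
    F=[(vr,0,21.5),(vb,51,28)]+([(vt,87,28)] if vt else [])
    def res(p):
        out=[]
        for v,z,x in F:
            c,sn=np.cos(p[0]),np.sin(p[0]); hh=p[2] if vt else h
            P=np.array([(hh-z)*sn+(x+p[1])*c,147+(hh-z)*c-(x+p[1])*sn]); o,d=ray(w,u,v); o=(M.T@(o-s["eef_pos"]))[[0,2]]; d=(M.T@d)[[0,2]]; d/=np.linalg.norm(d); out.append((P[0]-o[0])*d[1]-(P[1]-o[1])*d[0])
        return out
    f=least_squares(res,[.4,0]+([h] if vt else [])); print("tilt deg",np.degrees(f.x[0]).round(1),f.x[1:].round(1),"cost",f.cost.round(3)); return w
E
python3 -c "
from h import *
for h in (73,75,78): w=tilt2(178,240,h)
im=w['frame'].astype(int); print([(q,int(im[q,310:325].mean())) for q in range(165,190)])"
```

```text
tilt deg 28.5 [-8.5] cost 0.0
tilt deg 29.1 [-10.5] cost 0.0
tilt deg 29.9 [-13.7] cost 0.0
[(165, 68), (166, 70), (167, 71), (168, 71), (169, 71), (170, 72), (171, 74), (172, 75), (173, 75), (174, 76), (175, 76), (176, 77), (177, 75), (178, 70), (179, 101), (180, 96), (181, 96), (182, 97), (183, 96), (184, 97), (185, 97), (186, 98), (187, 98), (188, 97), (189, 97)]
```

move_arm([
  {"tx": -0.004,"ty": 0,"tz": 0,"roll": 0,"grip": 0},
  {"tx": -0.0085,"ty": 0,"tz": 0.0005,"roll": 0,"grip": 0},
  {"tx": -0.0085,"ty": 0,"tz": 0.0005,"roll": 0,"grip": 0},
], newtons=3)

```text
time_s: 6.3
eef_pos: [473.4, -244.9, 221.9]
orientation: [3.114, -0.41, 0.0]
force: [-1.6, 1.0, 12.6]
gripper_width: 12.0
finger_force: 7.8
```

move_arm([
  {"tx": 0,"ty": 0,"tz": 0,"roll": 0,"grip": 0},
  {"tx": 0,"ty": 0,"tz": 0,"roll": 0,"grip": 0},
  {"tx": 0,"ty": 0,"tz": -0.002,"roll": 0,"grip": 0},
  {"tx": 0,"ty": 0,"tz": -0.03,"roll": 0,"grip": 0},
  {"tx": 0,"ty": 0,"tz": -0.08,"roll": 0,"grip": 0},
  {"tx": 0,"ty": 0,"tz": -0.08,"roll": 0,"grip": 0},
], newtons=40)

```text
time_s: 6.9
eef_pos: [474.3, -245.5, 305.9]
orientation: [3.11, -0.409, 0.011]
force: [1.0, 0.2, -2.4]
gripper_width: 11.8
finger_force: 44.5
```

```bash
cat >> h.py <<'E'
def prof(w,a=120,b=345):
    im=w['frame'].astype(int)[:,312:323].mean(1); g=np.abs(np.diff(im,axis=0)).sum(1)
    print([(i,im[i].astype(int).tolist(),im[i+1].astype(int).tolist()) for i in range(a,b) if g[i]>25])
E
python3 -c "
from h import *
w=cam('wrist'); prof(w); print(r.observe()['eef_pos'],r.observe()['force'])
cv2.imwrite('pics/k3.png',w['frame'][:,:,::-1])"
```

```text
[(126, [66, 70, 74], [58, 61, 66]), (163, [82, 85, 88], [94, 98, 100]), (164, [94, 98, 100], [108, 110, 111]), (165, [108, 110, 111], [117, 121, 120]), (167, [112, 115, 115], [83, 88, 93]), (168, [83, 88, 93], [93, 98, 104]), (246, [100, 95, 98], [194, 86, 24]), (247, [194, 86, 24], [230, 112, 37]), (248, [230, 112, 37], [245, 133, 46]), (304, [252, 149, 52], [222, 125, 43]), (305, [222, 125, 43], [180, 94, 32]), (306, [180, 94, 32], [141, 64, 23]), (331, [154, 71, 25], [195, 109, 38]), (332, [195, 109, 38], [238, 153, 54]), (333, [238, 153, 54], [254, 159, 58]), (336, [252, 140, 47], [204, 101, 40]), (337, [204, 101, 40], [45, 56, 65]), (341, [71, 74, 77], [102, 107, 112]), (343, [99, 104, 109], [85, 88, 92])]
[ 473.84221231 -245.15698842  302.78887548] [-0.57344104  0.61370953 -2.1057401 ]
```

```bash
python3 -c "
from h import *
for h in (70,72,75): tilt2(167.5,246.5,h)
tilt2(167.5,246.5,72,332)"
```

```text
tilt deg 37.4 [-7.9] cost 0.0
tilt deg 38.0 [-11.] cost 0.0
tilt deg 39.2 [-15.6] cost 0.0
tilt deg 40.9 [-21.9  78.7] cost 0.0
```

```bash
python3 -c "
from h import *
goto((446,4.5,410),9.4)"
```

```text
t 7.15 shift [-0.0915 -0.2339 -0.1101] roll -24.4 yaw now -15.0 q6 1.14 F [-0.4 -0.1 -2.6] w 11.5
```

move_arm([
  {"tx": 0,"ty": 0,"tz": -0.05,"roll": 0,"grip": 0},
  {"tx": -0.02,"ty": -0.03,"tz": -0.09,"roll": -4,"grip": 0},
  {"tx": -0.04,"ty": -0.07,"tz": -0.11,"roll": -8,"grip": 0},
  {"tx": -0.06,"ty": -0.11,"tz": -0.11,"roll": -12,"grip": 0},
  {"tx": -0.08,"ty": -0.15,"tz": -0.11,"roll": -17,"grip": 0},
  {"tx": -0.0915,"ty": -0.19,"tz": -0.11,"roll": -21,"grip": 0},
  {"tx": -0.0915,"ty": -0.22,"tz": -0.11,"roll": -24.4,"grip": 0},
  {"tx": -0.0915,"ty": -0.234,"tz": -0.11,"roll": -24.4,"grip": 0},
  {"tx": -0.0915,"ty": -0.234,"tz": -0.11,"roll": -24.4,"grip": 0},
], newtons=40)

```text
time_s: 8.05
eef_pos: [446.2, 6.0, 409.8]
orientation: [-3.13, -0.261, 0.004]
force: [-0.6, -0.9, -2.5]
gripper_width: 11.4
finger_force: 44.5
```

```bash
python3 -c "
from h import *
goto((446,4.5,410),9.4)
w=cam('wrist'); prof(w); s=cam('scene')
u,v=map(int,proj(s,(480,8,200)))
a=cv2.resize(s['frame'][v-60:v+60,u-50:u+50,::-1],(400,480),interpolation=cv2.INTER_CUBIC); print(u,v)
b=cv2.resize(w['frame'][40:280,220:420,::-1],(400,480)); cv2.imwrite('pics/c1.png',np.hstack([a,b]))"
```

```text
t 8.05 shift [-0.0005  0.0014 -0.0002] roll 0.15 yaw now 9.55 q6 1.15 F [-0.6 -0.9 -2.5] w 11.4
[(147, [235, 234, 238], [245, 244, 248]), (153, [242, 242, 246], [230, 230, 235]), (157, [222, 221, 226], [207, 206, 213]), (160, [202, 201, 208], [189, 188, 196]), (162, [187, 186, 194], [173, 172, 179]), (164, [165, 164, 172], [155, 156, 162]), (165, [155, 156, 162], [112, 116, 120]), (166, [112, 116, 120], [92, 98, 101]), (168, [99, 104, 110], [116, 122, 130]), (244, [101, 108, 114], [78, 85, 93]), (245, [78, 85, 93], [88, 70, 64]), (246, [88, 70, 64], [219, 101, 32]), (247, [219, 101, 32], [241, 125, 43]), (248, [241, 125, 43], [252, 148, 51]), (307, [255, 165, 58], [207, 121, 43]), (308, [207, 121, 43], [161, 78, 28]), (333, [167, 77, 27], [202, 114, 40]), (334, [202, 114, 40], [247, 156, 56]), (336, [255, 152, 55], [227, 113, 45]), (337, [227, 113, 45], [37, 48, 56]), (338, [37, 48, 56], [70, 72, 76]), (340, [72, 76, 79], [81, 83, 87]), (341, [81, 83, 87], [115, 117, 122]), (343, [111, 115, 120], [95, 97, 103]), (344, [95, 97, 103], [86, 89, 92])]
291 211
```

View pics/c1.png

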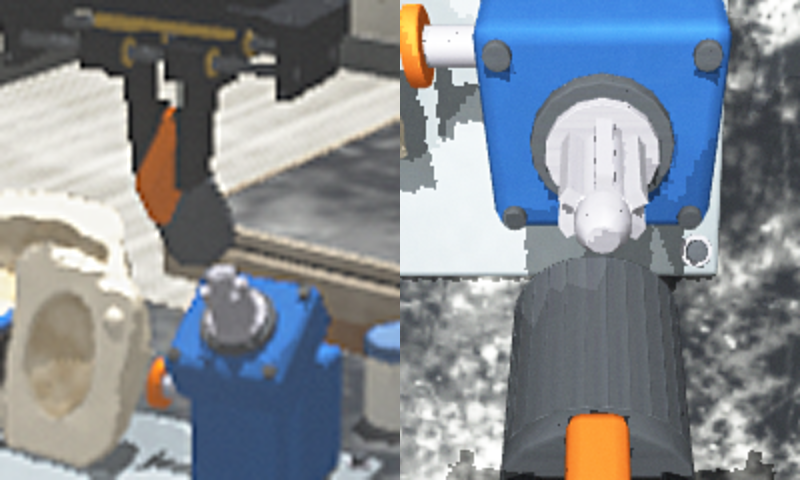

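The wrist crop shows the shaft from behind. The nose is at wrist pixel (320,151) and the collar centre at u≈321. One tooth faces the camera at u≈322 with one on each side, so the teeth lie near 0, ±60° and the gaps nearly match the ribs as held. The sleeve's mouth rim is at v≈167.5.

Run:
```python
from h import *
w=cam("wrist"); s=cam("scene"); st=r.observe(); M=Ro.from_rotvec(st["orientation"]).as_matrix()
yaw=np.arctan2(M[1,0],M[0,0]); 
th=np.radians(35); yc=np.radians(9.4)
a=np.array([-np.sin(th)*np.cos(yc),-np.sin(th)*np.sin(yc),np.cos(th)]); xp=np.array([np.cos(th)*np.cos(yc),np.cos(th)*np.sin(yc),np.sin(th)]); yp=np.cross(a,xp)
# S from wrist: nose sphere tangent or flat end edge
for nm,fn in (("flat",lambda S:proj(w,S+42*a-8.5*xp)),("sph",lambda S:max((proj(w,S+33.5*a+8.5*(np.cos(t)*a-np.sin(t)*xp)) for t in np.linspace(0,1.5,60)),key=lambda q:q[1]))):
    f=least_squares(lambda p:fn(np.array([p[0],p[1],138.]))-[320.7,165.5],[525,18]); S=np.array([*f.x,138.]); print(nm,"S",S.round(1),"tip",(S+42*a).round(1),"nose centre wrist",proj(w,S+36*a).round(1),"scene tip",proj(s,S+42*a).round(1),"nose mid",proj(s,S+36*a).round(1))
    for n,k in (("collar u",S),("tooth out 20",S+20*a+13*xp),("axis 20",S+20*a)): print(n,proj(w,k).round(1))
# key hypotheses
for t,h,e in ((37.4,70,-7.9),(38,72,-11),(39.2,75,-15.6),(36.9,68,-4.8)):
    t=np.radians(t); ax=np.array([np.sin(t),0,np.cos(t)]); px=np.array([np.cos(t),0,-np.sin(t)])
    m=np.array([0,0,147])+h*ax+e*px; c=np.linspace(0,6.28,80)
    W=lambda q:st["eef_pos"]+M@q
    rim=np.array([proj(s,W(m+21.5*(np.cos(k)*px+np.sin(k)*np.array([0,1,0])))) for k in c])
    top=np.array([proj(s,W(m-52*ax+21.5*(np.cos(k)*px+np.sin(k)*np.array([0,1,0])))) for k in c])
    wc=[proj(s,W(m-z*ax+x*px)).round(1) for z in (51,87) for x in (-28,28)]
    print("key",h,e,"tool",m.round(1),"world",W(m).round(1),"rim u",rim[:,0].min().round(1),rim[:,0].max().round(1),"v max",rim[:,1].max().round(1),"top u",top[:,0].min().round(1),"wing",wc)
im=s["frame"]; o=[b for b in blobs(orange(im)) if 230<b[2][0]<300]; print([(b[1],b[2].round(1)) for b in o])
g=cv2.cvtColor(im,cv2.COLOR_RGB2GRAY)
for v in (200,206,212,216,218): print(v,g[v,275:306].tolist())
wg=cv2.cvtColor(w["frame"],cv2.COLOR_RGB2GRAY)
for v in (100,108,116,124): print(v,wg[v,296:348].tolist())
```

```text
flat S [525.5  17.  138. ] tip [501.7  13.  172.4] nose centre wrist [320.7 147.7] scene tip [295.8 219.7] nose mid [296.5 221.2]
collar u [320.6 113.7]
tooth out 20 [320.7 112.9]
axis 20 [320.6 131.7]
sph S [522.1  16.4 138. ] tip [498.3  12.4 172.4] nose centre wrist [320.7 153.7] scene tip [295.1 220.2] nose mid [295.8 221.7]
collar u [320.6 119.2]
tooth out 20 [320.7 119.1]
axis 20 [320.7 137.5]
key 70 -7.9 tool [ 36.2   0.  207.4] world [481.6   9.8 203.1] rim u 282.8 300.8 v max 217.8 top u 275.9 wing [array([280.6, 207.1]), array([289.8, 186.9]), array([275.6, 197.5]), array([285.1, 177. ])]
key 72 -11 tool [ 35.7   0.  210.5] world [481.1   9.7 200. ] rim u 282.7 300.6 v max 219.2 top u 275.7 wing [array([280.5, 208.8]), array([289.6, 188.4]), array([275.4, 199.4]), array([284.8, 178.7])]
key 75 -15.6 tool [ 35.3   0.  215. ] world [480.7   9.6 195.5] rim u 282.7 300.5 v max 221.2 top u 275.5 wing [array([280.4, 211.3]), array([289.3, 190.6]), array([275.2, 202.2]), array([284.4, 181.2])]
key 68 -4.8 tool [ 37.    0.  204.3] world [482.4   9.9 206.2] rim u 282.9 300.9 v max 2
[... 1416 characters left out ...]
241, 109, 244, 239, 239, 238, 239, 239, 240, 243, 180, 218, 205, 193, 187, 228, 227, 224, 228, 232, 233, 234, 241, 149, 226, 225, 225, 225, 223, 226, 228, 232, 144, 109, 107]
116 [232, 216, 195, 197, 196, 217, 219, 219, 220, 216, 218, 217, 214, 226, 230, 231, 233, 235, 208, 240, 240, 239, 239, 239, 239, 240, 245, 186, 96, 220, 206, 190, 196, 215, 219, 232, 232, 232, 233, 238, 205, 153, 154, 174, 233, 231, 230, 228, 230, 235, 182, 84]
124 [226, 193, 198, 196, 202, 223, 220, 216, 216, 219, 217, 216, 216, 229, 230, 232, 233, 236, 212, 240, 239, 239, 239, 239, 239, 239, 240, 236, 220, 211, 205, 191, 189, 210, 234, 232, 230, 231, 233, 234, 230, 151, 155, 154, 192, 191, 189, 191, 196, 68, 82, 108]
```

Run:
```python
from h import *
w=cam("wrist")
wg=cv2.cvtColor(w["frame"],cv2.COLOR_RGB2GRAY).astype(int); hs=cv2.cvtColor(w["frame"],cv2.COLOR_RGB2HSV)
blue=(hs[:,:,1]>120)
for v in (90,100,105,110,115,120,125):
    nb=np.where(~blue[v,270:372])[0]+270; print(v,"collar",nb.min(),nb.max(),(nb.min()+nb.max())/2)
ys,xs=np.where(~blue[60:120,270:372]); print("collar top v",ys.min()+60,xs[ys==ys.min()]+270)
for v in (130,136,142,148,154,158,162): print(v,wg[v,298:346].tolist())
b=w["frame"][60:180,270:372,::-1]; cv2.imwrite("pics/sh.png",cv2.resize(b,None,fx=5,fy=5,interpolation=cv2.INTER_CUBIC))
```

```text
90 collar 289 345 317.0
100 collar 283 350 316.5
105 collar 282 351 316.5
110 collar 281 352 316.5
115 collar 282 352 317.0
120 collar 283 351 317.0
125 collar 285 349 317.0
collar top v 60 [366 367 368 369 370 371]
130 [196, 211, 223, 217, 216, 216, 216, 218, 216, 215, 227, 230, 233, 235, 236, 174, 230, 228, 228, 229, 228, 228, 229, 233, 169, 227, 217, 204, 203, 201, 233, 233, 231, 230, 232, 232, 234, 243, 150, 156, 156, 181, 196, 156, 41, 47, 90, 91]
136 [231, 229, 229, 228, 228, 228, 228, 221, 215, 220, 228, 229, 228, 230, 233, 234, 237, 239, 239, 241, 238, 236, 234, 233, 230, 231, 229, 226, 203, 192, 233, 234, 234, 228, 229, 227, 227, 231, 234, 209, 157, 147, 61, 48, 52, 54, 52, 47]
142 [126, 154, 212, 234, 232, 230, 213, 200, 213, 227, 234, 235, 240, 240, 241, 240, 240, 240, 242, 244, 242, 240, 236, 234, 233, 234, 233, 230, 218, 208, 188, 166, 250, 232, 230, 236, 232, 230, 170, 175, 41, 41, 94, 94, 95, 93, 96, 99]
148 [232, 232, 235, 235, 237, 160, 206, 229, 234, 234, 239, 242, 244, 245, 246, 246, 245, 247, 249, 251, 250, 249, 247, 247, 242, 238, 229, 221, 218, 208, 203, 187, 153, 138, 213, 212, 220, 223, 225, 229, 156, 91, 93, 94, 92, 95, 97, 95]
154 [232, 227, 228, 228, 233, 163, 178, 199, 216, 227, 238, 242, 244, 248, 232, 223, 224, 224, 223, 224, 223, 225, 224, 223, 231, 233, 226, 215, 202, 186, 179, 155, 129, 151, 195, 197, 191, 195, 197, 203, 146, 93, 97, 93, 100, 97, 98, 93]
158 [137, 166, 193, 138, 141, 149, 130, 146, 168, 206, 221, 230, 228, 228, 229, 228, 228, 226, 231, 189, 187, 190, 194, 190, 194, 193, 196, 182, 148, 132, 123, 108, 96, 119, 170, 205, 206, 120, 92, 97, 98, 93, 98, 96, 92, 96, 90, 145]
162 [147, 147, 145, 146, 145, 143, 148, 143, 132, 104, 125, 199, 237, 231, 232, 189, 190, 189, 190, 187, 188, 192, 196, 190, 189, 196, 172, 94, 94, 93, 101, 95, 98, 99, 101, 95, 100, 99, 103, 96, 96, 99, 96, 98, 99, 99, 94, 147]
```

View pics/sh.png

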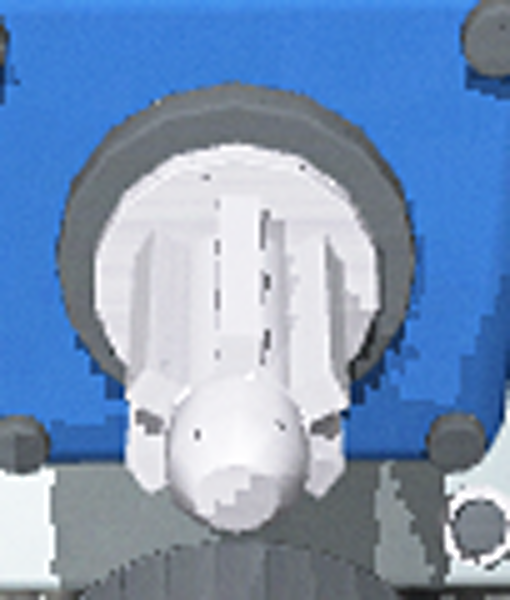

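The crop shows the collar and nose centred at u≈317 and the central tooth at u≈318.5, so the teeth are turned only about 2–4° towards −y. As held, the ribs should meet the gaps.

```bash
cat >> h.py <<'E'
def shaft(yawdeg=9.5):
    th=np.radians(35); yc=np.radians(yawdeg)
    return np.array([-np.sin(th)*np.cos(yc),-np.sin(th)*np.sin(yc),np.cos(th)]),np.array([np.cos(th)*np.cos(yc),np.cos(th)*np.sin(yc),np.sin(th)])
E
python3 - <<'E'
from h import *
w=cam("wrist"); a,xp=shaft(); st=r.observe(); M=Ro.from_rotvec(st["orientation"]).as_matrix()
print("grip axis px",proj(w,st["eef_pos"]+M@[36,0,207]),proj(w,st["eef_pos"]+M@[0,0,147]))
f=least_squares(lambda p:[proj(w,np.array([p[0],p[1],138.])+42*a-7*xp)[1]-165.7,proj(w,np.array([p[0],p[1],138.]))[0]-316.8],[525,18]); S=np.array([*f.x,138]); print(S, proj(w,S), proj(w,S+38*a))
for v in (180,190,200):
    g=cv2.cvtColor(w["frame"],cv2.COLOR_RGB2GRAY)[v].astype(int); print(v,g[270:290].tolist(),g[350:372].tolist())
o=orange(w["frame"])[255:300]; print("wing u",np.where(o.any(0))[0][[0,-1]])
mt=np.array([36.4,0,206.8])
for d in (52,44,34,28):
    y=np.radians(8); X=np.array([np.cos(y),np.sin(y),0]); T=S+d*a-36.4*X+[0,0,206.8]; print(d,T.round(1)); goto(T,8)
E
```

```text
grip axis px [319.58860694 198.02149753] [319.88500173 317.12732768]
[524.06508006  18.48423642 138.        ] [316.8        115.87671558] [316.68984893 152.01236782]
180 [247, 230, 195, 120, 145, 135, 125, 213, 195, 193, 208, 201, 183, 169, 60, 127, 97, 105, 106, 108] [84, 60, 33, 33, 35, 32, 36, 31, 90, 88, 105, 107, 111, 116, 123, 136, 53, 123, 119, 117, 127, 136]
190 [214, 218, 201, 183, 170, 158, 154, 154, 96, 80, 82, 90, 95, 97, 102, 100, 105, 105, 106, 105] [79, 82, 80, 83, 94, 64, 71, 64, 90, 81, 92, 95, 103, 113, 122, 140, 149, 162, 163, 145, 126, 120]
200 [155, 163, 166, 184, 184, 180, 197, 53, 71, 72, 83, 85, 78, 97, 98, 104, 118, 101, 104, 105] [87, 79, 84, 83, 82, 96, 66, 67, 68, 69, 98, 109, 120, 121, 124, 111, 107, 115, 113, 85, 70, 69]
wing u [302 335]
52 [458.6   8.5 387.4]
t 8.35 shift [ 0.0131 -0.0025  0.0234] roll 1.33 yaw now 9.33 q6 1.15 F [ 0.7  0.2 -1.8] w 11.9
44 [463.1   9.3 380.8]
t 8.35 shift [ 0.0177 -0.0025  0.0299] roll 1.33 yaw now 9.33 q6 1.15 F [ 0.7  0.2 -1.8] w 11.9
34 [468.8  10.2 372.7]
t 8.35 shift [ 0.0234 -0.0025  0.0381] roll 1.33 yaw now 9.33 q6 1.15 F [ 0.7  0.2 -1.8] w 11.9
28 [472.2  10.8 367.7]
t 8.35 shift [ 0.0269 -0.0025  0.043 ] roll 1.33 yaw now 9.33 q6 1.15 F [ 0.7  0.2 -1.8] w 11.9
```

move_arm([
  {"tx": 0.013,"ty": -0.0015,"tz": 0.023,"roll": 1.3,"grip": 0},
  {"tx": 0.015,"ty": -0.0015,"tz": 0.0265,"roll": 1.3,"grip": 0},
  {"tx": 0.0177,"ty": -0.0015,"tz": 0.03,"roll": 1.3,"grip": 0},
  {"tx": 0.0205,"ty": -0.0015,"tz": 0.034,"roll": 1.3,"grip": 0},
  {"tx": 0.0234,"ty": -0.0015,"tz": 0.038,"roll": 1.3,"grip": 0},
  {"tx": 0.0234,"ty": -0.0015,"tz": 0.038,"roll": 1.3,"grip": 0},
], newtons=20)

```text
time_s: 8.95
eef_pos: [469.1, 9.9, 372.8]
orientation: [-3.134, -0.222, 0.001]
force: [-0.5, 0.0, -2.2]
gripper_width: 11.7
finger_force: 24.7
```

Run:
```python
from h import *
w=cam("wrist"); a,xp=shaft(); goto((472.2,10.8,367.7),8); prof(w)
wg=cv2.cvtColor(w["frame"],cv2.COLOR_RGB2GRAY).astype(int)
S=np.array([524.07,18.48,138]); print(proj(w,S),proj(w,S+30*a))
for v in (110,125,135,140,145,150,155,170): print(v,wg[v,270:372:2].tolist())
```

```text
t 9.0 shift [ 0.0033 -0.0004  0.0054] roll 0.11 yaw now 8.11 q6 1.2 F [ 0.4 -0.3 -2.2] w 11.6
[(126, [105, 113, 116], [142, 145, 152]), (127, [142, 145, 152], [233, 232, 238]), (162, [226, 225, 231], [218, 217, 222]), (166, [218, 217, 223], [227, 226, 233]), (167, [227, 226, 233], [138, 143, 151]), (168, [138, 143, 151], [108, 114, 123]), (242, [99, 105, 110], [108, 115, 120]), (245, [101, 110, 118], [115, 90, 81]), (246, [115, 90, 81], [218, 100, 30]), (247, [218, 100, 30], [242, 126, 43]), (248, [242, 126, 43], [252, 149, 52]), (309, [255, 165, 58], [196, 111, 39]), (310, [196, 111, 39], [152, 70, 25]), (335, [165, 75, 27], [221, 127, 45]), (337, [229, 114, 46], [55, 66, 75]), (340, [72, 74, 77], [82, 84, 87]), (341, [82, 84, 87], [115, 119, 123]), (343, [111, 115, 120], [96, 98, 103]), (344, [96, 98, 103], [87, 89, 93])]
[318.37678317 156.05906535] [319.13686835 192.31298046]
110 [112, 117, 117, 117, 118, 121, 115, 116, 116, 116, 120, 115, 119, 119, 116, 117, 112, 117, 116, 118, 117, 116, 119, 115, 116, 116, 118, 116, 117, 121, 118, 119, 121, 116, 119, 118, 117, 120, 116, 118, 120
[... 1072 characters left out ...]
12, 109, 110, 130, 231, 228, 228, 229, 222, 196, 223, 222, 217, 217, 223, 231, 236, 151, 240, 239, 239, 239, 180, 213, 189, 231, 235, 231, 230, 244, 158, 192, 193, 190, 191, 166, 87, 90, 91, 96, 96, 98, 94, 96, 93, 95]
155 [97, 95, 88, 91, 100, 114, 109, 108, 154, 222, 220, 223, 225, 197, 195, 221, 216, 216, 221, 224, 229, 234, 209, 239, 238, 238, 239, 237, 214, 197, 206, 233, 231, 233, 220, 160, 157, 192, 190, 190, 200, 92, 91, 91, 86, 94, 97, 92, 93, 92, 93]
170 [91, 95, 91, 94, 97, 92, 94, 97, 88, 88, 144, 231, 217, 197, 173, 212, 166, 124, 109, 118, 121, 125, 114, 117, 118, 123, 125, 102, 101, 102, 103, 99, 97, 217, 214, 192, 157, 186, 199, 39, 96, 96, 96, 97, 96, 94, 96, 90, 92, 93, 95]
```

move_arm([
  {"tx": 0.0015,"ty": 0,"tz": 0.0025,"roll": 0,"grip": 0},
  {"tx": 0.0033,"ty": 0,"tz": 0.005,"roll": 0,"grip": 0},
  {"tx": 0.0033,"ty": 0,"tz": 0.005,"roll": 0,"grip": 0},
], newtons=12)

```text
time_s: 9.3
eef_pos: [472.4, 10.4, 367.8]
orientation: [-3.134, -0.222, 0.0]
force: [0.4, -0.8, -2.8]
gripper_width: 11.6
finger_force: 16.1
```

Run:
```python
from h import *
goto((472.2,10.8,367.7),8)
s=cam("scene"); b=s["frame"]
for v in range(206,232,2): print(v,cv2.cvtColor(b,cv2.COLOR_RGB2GRAY)[v,278:312].tolist())
```

```text
t 9.3 shift [-0.0001 -0.0004  0.0001] roll 0.11 yaw now 8.11 q6 1.2 F [ 0.4 -0.8 -2.8] w 11.6
206 [229, 223, 35, 60, 90, 111, 109, 108, 107, 104, 106, 98, 52, 56, 57, 59, 60, 59, 57, 53, 72, 119, 145, 138, 135, 139, 145, 151, 153, 155, 160, 159, 158, 160]
208 [223, 194, 33, 83, 112, 109, 108, 107, 103, 103, 105, 100, 53, 57, 59, 62, 60, 59, 59, 53, 50, 123, 208, 200, 189, 190, 180, 178, 167, 172, 173, 185, 189, 184]
210 [241, 245, 199, 100, 108, 108, 107, 106, 101, 104, 105, 98, 52, 57, 60, 60, 59, 57, 60, 68, 85, 103, 108, 113, 111, 117, 132, 145, 187, 197, 182, 196, 196, 195]
212 [217, 200, 58, 102, 105, 109, 104, 102, 102, 101, 107, 100, 72, 72, 58, 60, 65, 70, 76, 77, 73, 72, 85, 101, 90, 93, 105, 111, 120, 120, 118, 115, 113, 119]
214 [218, 225, 229, 162, 91, 102, 105, 102, 103, 103, 103, 104, 103, 90, 75, 77, 78, 76, 75, 75, 78, 85, 74, 90, 128, 146, 133, 112, 101, 62, 72, 79, 96, 102]
216 [222, 223, 228, 214, 90, 99, 104, 105, 103, 102, 104, 101, 87, 73, 75, 76, 76, 77, 75, 74, 74, 73, 73, 74, 86, 117, 148, 163, 173, 181, 192, 180, 174, 149]
218 [223, 220, 227, 212, 99, 94, 99
[... 378 characters left out ...]
, 74, 71, 67, 75, 105, 130, 130, 133, 132, 133, 133]
224 [230, 225, 229, 228, 223, 216, 217, 218, 207, 139, 60, 74, 74, 74, 74, 74, 75, 75, 72, 73, 74, 75, 74, 74, 70, 58, 137, 218, 142, 130, 136, 128, 128, 130]
226 [127, 197, 198, 187, 187, 219, 220, 222, 232, 227, 148, 63, 71, 73, 75, 75, 75, 74, 75, 74, 74, 72, 74, 73, 68, 76, 154, 243, 241, 137, 112, 126, 123, 120]
228 [114, 112, 117, 121, 123, 129, 132, 125, 147, 204, 98, 103, 69, 69, 71, 74, 73, 72, 74, 73, 73, 71, 73, 85, 105, 115, 119, 159, 185, 142, 97, 103, 103, 110]
230 [128, 114, 126, 123, 121, 118, 117, 116, 110, 102, 109, 115, 121, 100, 116, 138, 82, 79, 78, 81, 99, 104, 106, 119, 116, 113, 142, 202, 185, 120, 101, 99, 95, 112]
```

move_arm([
  {"tx": 0.0011,"ty": 0,"tz": 0.0016,"roll": 0,"grip": 0},
  {"tx": 0.0023,"ty": 0,"tz": 0.0033,"roll": 0,"grip": 0},
  {"tx": 0.0023,"ty": 0,"tz": 0.0033,"roll": 0,"grip": 0},
], newtons=12)

```text
time_s: 9.65
eef_pos: [474.6, 10.8, 364.5]
orientation: [-3.134, -0.222, 0.0]
force: [0.6, -0.2, -1.4]
gripper_width: 11.8
finger_force: 16.1
```

move_arm([
  {"tx": 0.0011,"ty": 0,"tz": 0.0016,"roll": 0,"grip": 0},
  {"tx": 0.0023,"ty": 0,"tz": 0.0033,"roll": 0,"grip": 0},
  {"tx": 0.0023,"ty": 0,"tz": 0.0033,"roll": 0,"grip": 0},
])

```text
time_s: 9.95
eef_pos: [476.9, 11.1, 361.2]
orientation: [-3.134, -0.222, 0.0]
force: [0.4, 0.6, -1.9]
gripper_width: 12.0
finger_force: 16.1
```

move_arm([
  {"tx": 0.0011,"ty": 0,"tz": 0.0016,"roll": 0,"grip": 0},
  {"tx": 0.0023,"ty": 0,"tz": 0.0033,"roll": 0,"grip": 0},
  {"tx": 0.0023,"ty": 0,"tz": 0.0033,"roll": 0,"grip": 0},
])

```text
time_s: 10.25
eef_pos: [479.2, 11.4, 358.0]
orientation: [3.134, 0.222, 0.0]
force: [1.5, -0.2, -2.2]
gripper_width: 11.7
finger_force: 16.1
```

move_arm([
  {"tx": 0.0011,"ty": 0,"tz": 0.0016,"roll": 0,"grip": 0},
  {"tx": 0.0023,"ty": 0,"tz": 0.0033,"roll": 0,"grip": 0},
  {"tx": 0.0023,"ty": 0,"tz": 0.0033,"roll": 0,"grip": 0},
])

```text
time_s: 10.55
eef_pos: [481.5, 11.7, 354.7]
orientation: [3.134, 0.222, 0.0]
force: [1.9, -1.8, -2.3]
gripper_width: 11.8
finger_force: 16.1
```

Run:
```python
from h import *
a,xp=shaft(); w=cam("wrist"); prof(w,100,260); S=np.array([524.07,18.48,138])
for d in (0,5,10,15,20,25): print(d,proj(w,S+d*a+21.5*xp).round(1), proj(w,S+d*a).round(1))
print(tilt2(167.5,246.5,70) is None)
```

```text
[(136, [59, 126, 213], [64, 122, 197]), (137, [64, 122, 197], [108, 116, 125]), (144, [125, 132, 141], [113, 119, 128]), (151, [105, 112, 116], [114, 119, 125]), (152, [114, 119, 125], [204, 204, 211]), (153, [204, 204, 211], [236, 235, 240]), (162, [219, 218, 226], [193, 192, 200]), (164, [196, 195, 203], [223, 222, 229]), (167, [226, 224, 230], [111, 119, 127]), (242, [99, 105, 110], [107, 113, 120]), (245, [100, 109, 116], [119, 97, 85]), (246, [119, 97, 85], [218, 100, 30]), (247, [218, 100, 30], [241, 125, 43]), (248, [241, 125, 43], [252, 148, 51])]
0 [317.4 149.2] [318.3 182. ]
5 [317.5 155.6] [318.4 188.5]
10 [317.6 162.2] [318.6 195.1]
15 [317.8 169.1] [318.7 201.9]
20 [317.9 176.3] [318.8 209. ]
25 [318.  183.8] [319.  216.4]
tilt deg 36.7 [-8.1] cost 0.0
False
```

move_arm([
  {"tx": 0.0011,"ty": 0,"tz": 0.0016,"roll": 0,"grip": 0},
  {"tx": 0.0023,"ty": 0,"tz": 0.0033,"roll": 0,"grip": 0},
  {"tx": 0.0023,"ty": 0,"tz": 0.0033,"roll": 0,"grip": 0},
])

```text
time_s: 10.95
eef_pos: [483.8, 12.1, 351.4]
orientation: [3.134, 0.222, 0.0]
force: [1.8, -1.0, -2.0]
gripper_width: 11.9
finger_force: 16.0
```

move_arm([
  {"tx": 0.0011,"ty": 0,"tz": 0.0016,"roll": 0,"grip": 0},
  {"tx": 0.0023,"ty": 0,"tz": 0.0033,"roll": 0,"grip": 0},
  {"tx": 0.0023,"ty": 0,"tz": 0.0033,"roll": 0,"grip": 0},
])

```text
time_s: 11.25
eef_pos: [486.0, 12.4, 348.5]
orientation: [3.134, 0.222, 0.0]
force: [-0.9, -1.4, 3.7]
gripper_width: 11.8
finger_force: 16.2
```

move_arm([
  {"tx": 0.0011,"ty": 0,"tz": 0.0016,"roll": 0,"grip": 0},
  {"tx": 0.0017,"ty": 0,"tz": 0.0025,"roll": 0,"grip": 0},
  {"tx": 0.0017,"ty": 0,"tz": 0.0025,"roll": 0,"grip": 0},
])

```text
time_s: 11.55
eef_pos: [487.4, 12.4, 348.4]
orientation: [3.132, 0.223, 0.002]
force: [-11.8, -2.4, 26.6]
gripper_width: 12.2
finger_force: 22.0
```

Run:
```python
from h import *
a,xp=shaft(); w=cam("wrist"); prof(w,100,345); S=np.array([524.07,18.48,138])
for d in (0,3,6,10): print(d,proj(w,S+d*a+21.5*xp).round(1), "wing low",proj(w,S+(d+51)*a+28*xp).round(1),"wing top",proj(w,S+(d+87)*a+28*xp).round(1))
s=cam("scene"); 
print([(b[1].tolist(),b[2].round(1)) for b in blobs(orange(s["frame"]),10) if 230<b[2][0]<320])
for d in (0,3,6): print([proj(s,S+(d+z)*a+x*xp).round(1).tolist() for z in (51,87) for x in (-28,28)])
cv2.imwrite("pics/home.png",np.hstack([cv2.resize(s["frame"][170:270,250:350,::-1],(400,400),interpolation=cv2.INTER_CUBIC),cv2.resize(w["frame"][100:300,220:420,::-1],(400,400))]))
```

```text
[(149, [59, 126, 213], [68, 118, 185]), (150, [68, 118, 185], [114, 118, 121]), (156, [116, 123, 130], [125, 131, 140]), (158, [117, 123, 130], [107, 114, 118]), (165, [108, 114, 119], [183, 183, 191]), (166, [183, 183, 191], [234, 233, 238]), (167, [234, 233, 238], [223, 221, 229]), (169, [223, 221, 229], [117, 122, 129]), (170, [117, 122, 129], [104, 110, 117]), (245, [99, 108, 115], [91, 92, 99]), (246, [91, 92, 99], [205, 92, 27]), (247, [205, 92, 27], [236, 118, 39]), (248, [236, 118, 39], [250, 145, 51]), (309, [244, 152, 53], [187, 101, 34]), (310, [187, 101, 34], [151, 68, 22]), (335, [163, 74, 26], [219, 123, 42]), (337, [222, 113, 46], [45, 56, 64]), (338, [45, 56, 64], [67, 70, 76]), (341, [80, 83, 87], [112, 115, 120]), (343, [111, 116, 121], [94, 98, 102]), (344, [94, 98, 102], [86, 89, 92])]
0 [316.5 162.6] wing low [317.6 235.9] wing top [319.1 324.4]
3 [316.6 166.7] wing low [317.7 242.2] wing top [319.3 333.4]
6 [316.6 170.8] wing low [317.8 248.6] wing top [319.5 342.7]
10 [316.7 176.5] wing low [318.  257.4] wing top [319.7 355.6]
[([284, 202, 10, 24, 101], array([288.6, 214. ])), ([278, 241, 5, 11, 30], array([279.5, 246.7]))]
[[289.5, 227.1], [298.2, 208.1], [285.2, 217.9], [294.2, 198.7]]
[[289.1, 226.4], [297.9, 207.3], [284.8, 217.2], [293.9, 197.9]]
[[288.8, 225.6], [297.6, 206.6], [284.5, 216.4], [293.6, 197.0]]
```

View pics/home.png

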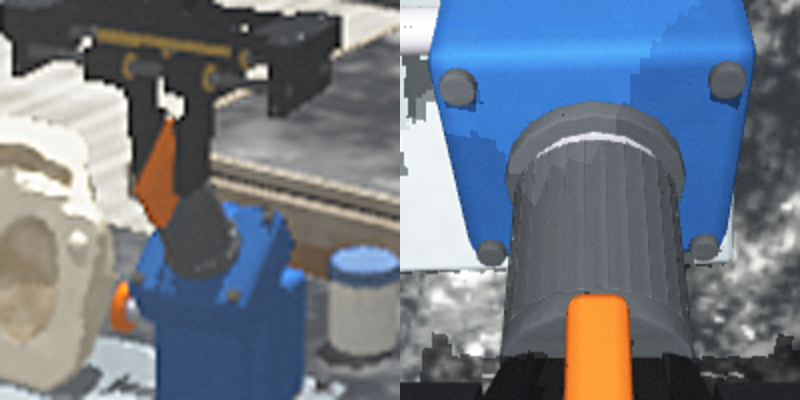

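The view shows the key nearly home: a thin bright sliver of collar face is left at v 165–169, so there's a gap of about 4 mm or a slight wedge. I'll let the grip go so it can align itself, then look again.

move_arm([
  {"tx": 0,"ty": 0,"tz": 0,"roll": 0,"grip": 30},
  {"tx": 0,"ty": 0,"tz": 0,"roll": 0,"grip": 30},
  {"tx": 0,"ty": 0,"tz": 0,"roll": 0,"grip": 30},
  {"tx": 0,"ty": 0,"tz": 0,"roll": 0,"grip": 30},
], newtons=3)

```text
time_s: 12.05
eef_pos: [487.6, 12.3, 348.3]
orientation: [3.131, 0.222, 0.004]
force: [-9.9, -3.8, 24.0]
gripper_width: 12.0
finger_force: 13.0
```

```bash
cat >> h.py <<'E'
S=np.array([524.07,18.48,138])
def seat():
    a,xp=shaft(); w=cam("wrist"); prof(w,130,345); print(r.observe()["eef_pos"].round(1),r.observe()["force"].round(1))
    for d in (0,3,6): print(d,proj(w,S+d*a+21.5*xp).round(1)[1], "wing low",proj(w,S+(d+51)*a+28*xp).round(1)[1],"wing top",proj(w,S+(d+87)*a+28*xp)[1].round(1),"collar",proj(w,S+19*xp)[1].round(1))
    return w
E
python3 -c "
from h import *
seat()"
```

```text
[(150, [59, 127, 214], [74, 113, 166]), (151, [74, 113, 166], [115, 118, 120]), (158, [125, 132, 140], [114, 120, 128]), (166, [111, 117, 122], [206, 207, 213]), (167, [206, 207, 213], [234, 233, 238]), (168, [234, 233, 238], [222, 221, 229]), (169, [222, 221, 229], [128, 129, 135]), (170, [128, 129, 135], [103, 111, 117]), (245, [98, 106, 114], [144, 93, 62]), (246, [144, 93, 62], [229, 107, 34]), (247, [229, 107, 34], [247, 133, 46]), (248, [247, 133, 46], [253, 157, 54]), (310, [254, 162, 57], [215, 127, 44]), (311, [215, 127, 44], [159, 77, 28]), (336, [155, 72, 24], [205, 106, 44]), (337, [205, 106, 44], [57, 67, 74]), (342, [80, 83, 86], [67, 69, 72]), (344, [63, 65, 68], [88, 90, 96])]
[487.6  12.3 348.3] [-9.8 -4.3 24.1]
0 163.5 wing low 236.8 wing top 325.3 collar 167.5
3 167.5 wing low 243.1 wing top 334.4 collar 167.5
6 171.7 wing low 249.5 wing top 343.7 collar 167.5
```

move_arm([
  {"tx": 0,"ty": 0,"tz": -0.001,"roll": 0,"grip": 40},
  {"tx": 0,"ty": 0,"tz": -0.001,"roll": 0,"grip": 40},
  {"tx": 0,"ty": 0,"tz": -0.001,"roll": 0,"grip": 40},
  {"tx": 0,"ty": 0,"tz": -0.001,"roll": 0,"grip": 40},
  {"tx": 0,"ty": 0,"tz": -0.001,"roll": 0,"grip": 40},
], newtons=10)

```text
time_s: 12.6
eef_pos: [487.4, 12.4, 347.7]
orientation: [3.132, 0.222, -0.0]
force: [-6.1, -2.8, 11.0]
gripper_width: 34.9
finger_force: 6.0
```

```bash
python3 -c "
from h import *
seat()"
```

```text
[(149, [59, 126, 213], [86, 111, 144]), (150, [86, 111, 144], [116, 120, 123]), (157, [125, 132, 141], [111, 118, 125]), (164, [105, 111, 116], [119, 122, 128]), (165, [119, 122, 128], [221, 221, 228]), (166, [221, 221, 228], [232, 232, 237]), (167, [232, 232, 237], [223, 222, 229]), (168, [223, 222, 229], [132, 134, 140]), (169, [132, 134, 140], [104, 110, 116]), (245, [104, 107, 117], [206, 92, 26]), (246, [206, 92, 26], [238, 119, 40]), (247, [238, 119, 40], [251, 145, 50]), (310, [255, 162, 57], [196, 109, 38]), (311, [196, 109, 38], [151, 69, 25]), (336, [157, 73, 25], [196, 102, 42]), (337, [196, 102, 42], [55, 67, 73]), (341, [80, 82, 86], [114, 116, 121]), (343, [110, 114, 119], [94, 96, 101]), (344, [94, 96, 101], [85, 88, 91])]
[487.4  12.4 347.7] [-5.6 -3.5  9.6]
0 162.3 wing low 236.1 wing top 325.3 collar 166.4
3 166.4 wing low 242.4 wing top 334.3 collar 166.4
6 170.6 wing low 248.8 wing top 343.7 collar 166.4
```

move_arm([
  {"tx": 0.001,"ty": 0,"tz": 0.0015,"roll": 0,"grip": 40},
  {"tx": 0.002,"ty": 0,"tz": 0.003,"roll": 0,"grip": 40},
  {"tx": 0.002,"ty": 0,"tz": 0.003,"roll": 0,"grip": 40},
])

```text
time_s: 12.95
eef_pos: [488.8, 12.5, 346.8]
orientation: [3.131, 0.223, -0.004]
force: [-23.4, -6.4, 35.2]
gripper_width: 34.9
finger_force: 21.0
```

```bash
python3 -c "
from h import *
seat()"
```

```text
[(151, [59, 126, 214], [90, 111, 136]), (152, [90, 111, 136], [114, 118, 122]), (159, [125, 132, 140], [112, 119, 126]), (166, [104, 111, 115], [117, 122, 127]), (167, [117, 122, 127], [222, 222, 228]), (168, [222, 222, 228], [233, 233, 238]), (169, [233, 233, 238], [223, 222, 230]), (170, [223, 222, 230], [122, 125, 131]), (171, [122, 125, 131], [102, 109, 115]), (244, [98, 104, 108], [107, 113, 119]), (247, [100, 106, 115], [157, 88, 46]), (248, [157, 88, 46], [230, 109, 36]), (249, [230, 109, 36], [247, 133, 47]), (250, [247, 133, 47], [253, 159, 56]), (307, [254, 161, 56], [235, 144, 50]), (308, [235, 144, 50], [187, 102, 35]), (309, [187, 102, 35], [152, 71, 25]), (334, [163, 75, 28], [180, 90, 32]), (335, [180, 90, 32], [231, 150, 54]), (336, [231, 150, 54], [249, 134, 55]), (337, [249, 134, 55], [41, 52, 61]), (338, [41, 52, 61], [67, 69, 74]), (340, [72, 75, 78], [81, 83, 86]), (341, [81, 83, 86], [114, 117, 122]), (343, [111, 114, 119], [94, 96, 101])]
[488.7  12.4 346.8] [-22.5  -6.9  34.8]
0 164.4 wing low 239.3 wing top 329.8 collar 168.5
3 168.5 wing low 245.7 wing top 339.0 collar 168.5
6 172.7 wing low 252.2 wing top 348.5 collar 168.5
```

Checking the fingertips: they press on the sleeve shoulder 50.5 mm along the shaft from the seat, where 52 is expected. With 42 N giving no motion, the key is home. Next I'll turn it with one open finger following an arc against the upper end of the wing.

```bash
cat >> h.py <<'E'
def arc(phis,R=18.,zk=68.,press=0.,rmax=78.,lim=None):
    "rows (m,deg) in present tool axes putting the +y finger's tip edge on the wing face at key angle phi"
    a,xp=shaft(); yp=np.cross(a,xp); s=r.observe(); M=Ro.from_rotvec(s["orientation"]).as_matrix(); y0=np.degrees(np.arctan2(M[1,0],M[0,0])); wd=s["gripper_width"]
    for ph in phis:
        p=np.radians(ph); u=np.cos(p)*xp+np.sin(p)*yp; n=np.cos(p)*yp-np.sin(p)*xp
        yw=max(np.degrees(np.arctan2(u[1],u[0])),9.5-rmax); X=np.array([np.cos(np.radians(yw)),np.sin(np.radians(yw)),0]); Y=np.array([X[1],-X[0],0])
        T=S+zk*a+R*u+(6-press)*n+wd/2*Y+[0,0,166]; d=M.T@(T-s["eef_pos"])/1000
        print(ph,d.round(4).tolist(),"roll",round(y0-yw,1))
    print("w",wd,"q6",s["q"][5],"F",s["force"].round(1),"t",s["time_s"])
E
python3 -c "
from h import *
arc([10,4,-2,-8,-14,-20,-26,-32,-38,-44])"
```

```text
10 [0.0143, 0.0077, -0.0225] roll -13.5
4 [0.0129, 0.0099, -0.023] roll -6.2
-2 [0.0112, 0.0118, -0.0233] roll 1.1
-8 [0.0094, 0.0136, -0.0236] roll 8.4
-14 [0.0075, 0.0151, -0.0237] roll 15.6
-20 [0.0056, 0.0163, -0.0237] roll 22.6
-26 [0.0036, 0.0174, -0.0237] roll 29.4
-32 [0.0017, 0.0183, -0.0234] roll 36.0
-38 [-0.0002, 0.019, -0.0231] roll 42.3
-44 [-0.0021, 0.0195, -0.0227] roll 48.4
w 35.04229321289693 q6 1.2157276860643724 F [-22.5  -6.9  34.8] t 13.0
```

move_arm([
  {"tx": 0,"ty": 0,"tz": -0.012,"roll": 0,"grip": 40},
  {"tx": 0.006,"ty": 0,"tz": -0.023,"roll": 0,"grip": 40},
  {"tx": 0.0125,"ty": 0.005,"tz": -0.023,"roll": 0,"grip": 40},
  {"tx": 0.0112,"ty": 0.0118,"tz": -0.0233,"roll": 1,"grip": 40},
  {"tx": 0.0094,"ty": 0.0136,"tz": -0.0236,"roll": 8.4,"grip": 40},
  {"tx": 0.0075,"ty": 0.0151,"tz": -0.0237,"roll": 15.6,"grip": 40},
  {"tx": 0.0075,"ty": 0.0151,"tz": -0.0237,"roll": 15.6,"grip": 40},
])

```text
time_s: 13.7
eef_pos: [499.0, -1.1, 366.9]
orientation: [-3.132, 0.213, 0.001]
force: [1.3, 4.3, 3.4]
gripper_width: 35.3
finger_force: 2.4
```

```bash
python3 -c "
from h import *
arc([-14,-20,-26,-32,-38,-44,-50,-56,-62])
w=cam('wrist'); cv2.imwrite('pics/t1.png',w['frame'][:,:,::-1]); print([(b[1].tolist(),b[2].round()) for b in blobs(orange(w['frame']),60)])"
```

```text
-14 [-0.0005, 0.0004, -0.0037] roll -0.3
-20 [-0.0021, 0.0022, -0.0037] roll 6.7
-26 [-0.0037, 0.0037, -0.0036] roll 13.5
-32 [-0.0053, 0.0051, -0.0034] roll 20.1
-38 [-0.007, 0.0063, -0.0031] roll 26.4
-44 [-0.0086, 0.0073, -0.0027] roll 32.4
-50 [-0.0103, 0.0082, -0.0021] roll 38.2
-56 [-0.012, 0.0089, -0.0015] roll 43.8
-62 [-0.0137, 0.0095, -0.0007] roll 49.2
w 35.258611961798074 q6 1.467915821912557 F [1.3 4.3 3.4] t 13.7
[([547, 0, 93, 105, 5593], array([597.,  52.])), ([165, 147, 28, 41, 447], array([179., 170.])), ([510, 210, 43, 46, 727], array([530., 231.])), ([276, 264, 50, 74, 2309], array([298., 304.])), ([312, 377, 20, 5, 64], array([321., 378.]))]
```

move_arm([
  {"tx": -0.0021,"ty": 0.0022,"tz": -0.002,"roll": 6.7,"grip": 40},
  {"tx": -0.0037,"ty": 0.0037,"tz": -0.003,"roll": 13.5,"grip": 40},
  {"tx": -0.0053,"ty": 0.0051,"tz": -0.003,"roll": 20,"grip": 40},
  {"tx": -0.007,"ty": 0.0063,"tz": -0.003,"roll": 26.4,"grip": 40},
  {"tx": -0.007,"ty": 0.0063,"tz": -0.003,"roll": 26.4,"grip": 40},
])

```text
time_s: 14.25
eef_pos: [491.3, -6.1, 369.6]
orientation: [-3.001, 0.921, 0.002]
force: [3.0, 6.1, -0.9]
gripper_width: 35.3
finger_force: 2.7
```

```bash
python3 -c "
from h import *
arc([-38,-44,-50,-56,-62,-68,-74,-80,-86,-92])
a,xp=shaft(); c=cam('top'); print([(b[1].tolist(),b[2].round(1)) for b in blobs(orange(c['frame']),6) if b[2][0]<380])
w=cam('wrist'); print([(b[1].tolist(),b[2].round()) for b in blobs(orange(w['frame']),60)])"
```

```text
-38 [0.0001, 0.0003, -0.0004] roll 0.0
-44 [-0.0009, 0.002, 0.0001] roll 6.1
-50 [-0.0021, 0.0035, 0.0006] roll 11.9
-56 [-0.0033, 0.0049, 0.0012] roll 17.5
-62 [-0.0046, 0.0061, 0.002] roll 22.9
-68 [-0.0059, 0.0072, 0.0028] roll 28.1
-74 [-0.0074, 0.0082, 0.0037] roll 33.2
-80 [-0.008, 0.0097, 0.0047] roll 34.4
-86 [-0.0084, 0.0113, 0.0057] roll 34.4
-92 [-0.0091, 0.0129, 0.0068] roll 34.4
w 35.33141687520945 q6 1.9134631367112935 F [ 3.   6.1 -0.9] t 14.25
[]
[([504, 101, 31, 53, 711], array([516., 128.])), ([147, 212, 12, 15, 68], array([154., 218.])), ([155, 234, 21, 11, 75], array([164., 239.])), ([270, 260, 72, 78, 2429], array([304., 302.]))]
```

move_arm([
  {"tx": -0.0009,"ty": 0.002,"tz": 0,"roll": 6,"grip": 40},
  {"tx": -0.0021,"ty": 0.0035,"tz": 0.0006,"roll": 12,"grip": 40},
  {"tx": -0.0033,"ty": 0.0049,"tz": 0.0012,"roll": 17.5,"grip": 40},
  {"tx": -0.0046,"ty": 0.0061,"tz": 0.002,"roll": 23,"grip": 40},
  {"tx": -0.0046,"ty": 0.0061,"tz": 0.002,"roll": 23,"grip": 40},
])

```text
time_s: 14.85
eef_pos: [484.4, -8.7, 368.0]
orientation: [-2.757, 1.5, -0.001]
force: [5.6, 4.4, 0.6]
gripper_width: 35.0
finger_force: 3.0
```

```bash
python3 -c "
from h import *
arc([-62,-68,-74,-80,-86,-92,-98])
w=cam('wrist'); print([(b[1].tolist(),b[2].round()) for b in blobs(orange(w['frame']),60)])
s=cam('scene'); print([(b[1].tolist(),b[2].round(1)) for b in blobs(orange(s['frame']),8) if 250<b[2][0]<320 and b[2][1]>150])"
```

```text
-62 [-0.0002, 0.0001, 0.0004] roll -0.1
-68 [-0.001, 0.0016, 0.0012] roll 5.1
-74 [-0.002, 0.0031, 0.0021] roll 10.2
-80 [-0.002, 0.0047, 0.0031] roll 11.4
-86 [-0.0018, 0.0064, 0.0041] roll 11.4
-92 [-0.0018, 0.0081, 0.0052] roll 11.4
-98 [-0.002, 0.0097, 0.0063] roll 11.4
w 35.01856985491902 q6 2.305552725304722 F [5.6 4.4 0.6] t 14.85
[([453, 18, 26, 59, 623], array([463.,  50.])), ([266, 263, 81, 75, 2946], array([306., 305.]))]
[([280, 208, 14, 17, 62], array([286. , 214.8])), ([294, 216, 5, 3, 8], array([295.8, 216.8])), ([278, 241, 5, 11, 28], array([279.4, 246.8]))]
```

move_arm([
  {"tx": -0.001,"ty": 0.0016,"tz": 0.001,"roll": 5,"grip": 40},
  {"tx": -0.002,"ty": 0.0031,"tz": 0.002,"roll": 10,"grip": 40},
  {"tx": -0.002,"ty": 0.0047,"tz": 0.003,"roll": 11,"grip": 40},
  {"tx": -0.002,"ty": 0.0047,"tz": 0.003,"roll": 11,"grip": 40},
])

```text
time_s: 15.35
eef_pos: [479.6, -9.8, 365.2]
orientation: [-2.603, 1.755, -0.003]
force: [7.0, 4.4, 1.1]
gripper_width: 35.2
finger_force: 3.3
```

```bash
python3 -c "
from h import *
arc([-80,-86,-92,-98,-104])
w=cam('wrist'); print([(b[1].tolist(),b[2].round()) for b in blobs(orange(w['frame']),60)])
s=cam('scene'); print([(b[1].tolist(),b[2].round(1)) for b in blobs(orange(s['frame']),8) if 250<b[2][0]<320 and b[2][1]>150])"
```

```text
-80 [-0.0002, 0.0002, 0.0003] roll 0.5
-86 [0.0003, 0.0018, 0.0013] roll 0.5
-92 [0.0006, 0.0035, 0.0024] roll 0.5
-98 [0.0007, 0.0051, 0.0035] roll 0.5
-104 [0.0006, 0.0068, 0.0046] roll 0.5
w 35.186481660362794 q6 2.4907133393819305 F [7.  4.4 1.1] t 15.35
[([411, 0, 35, 48, 542], array([426.,  24.])), ([265, 266, 79, 72, 3125], array([305., 307.]))]
[([301, 209, 3, 7, 15], array([301.7, 212.7])), ([278, 210, 12, 13, 57], array([283.4, 214.7])), ([278, 241, 5, 11, 29], array([279.4, 246.9]))]
```

move_arm([
  {"tx": 0.0003,"ty": 0.0018,"tz": 0.0013,"roll": 3,"grip": 40},
  {"tx": 0.0003,"ty": 0.0035,"tz": 0.0024,"roll": 6,"grip": 40},
  {"tx": 0.0003,"ty": 0.0052,"tz": 0.0035,"roll": 8,"grip": 40},
  {"tx": 0.0003,"ty": 0.0052,"tz": 0.0035,"roll": 8,"grip": 40},
])

```text
time_s: 15.85
eef_pos: [475.4, -11.5, 362.6]
orientation: [-2.47, 1.93, -0.007]
force: [13.1, 9.9, 4.0]
gripper_width: 35.8
finger_force: 6.7
```

```bash
python3 -c "
from h import *
arc([-92,-98,-104,-110],rmax=92)
w=cam('wrist'); print([(b[1].tolist(),b[2].round()) for b in blobs(orange(w['frame']),60)])
s=cam('scene'); print([(b[1].tolist(),b[2].round(1)) for b in blobs(orange(s['frame']),8) if 250<b[2][0]<320 and b[2][1]>150])
cv2.imwrite('pics/t2.png',np.hstack([cv2.resize(s['frame'][170:270,250:350,::-1],(400,400),interpolation=cv2.INTER_CUBIC),cv2.resize(w['frame'][150:400,195:445,::-1],(400,400))]))"
```

```text
-92 [-0.0039, -0.0007, -0.0002] roll 6.1
-98 [-0.0036, 0.0009, 0.0009] roll 6.5
-104 [-0.0035, 0.0025, 0.002] roll 6.5
-110 [-0.0036, 0.0042, 0.0032] roll 6.5
w 35.79683527300402 q6 2.6231909553688517 F [13.1  9.9  4. ] t 15.85
[([383, 0, 35, 33, 391], array([398.,  15.])), ([266, 269, 78, 69, 3082], array([305., 308.])), ([343, 377, 12, 9, 71], array([348., 381.]))]
[([299, 208, 5, 10, 26], array([301. , 213.1])), ([278, 210, 16, 12, 64], array([283.5, 215.5])), ([278, 241, 5, 11, 28], array([279.4, 246.8]))]
```

move_arm([
  {"tx": -0.001,"ty": 0.0015,"tz": 0.001,"roll": 2,"grip": 40},
  {"tx": -0.002,"ty": 0.003,"tz": 0.002,"roll": 4,"grip": 40},
  {"tx": -0.003,"ty": 0.0045,"tz": 0.003,"roll": 5,"grip": 40},
  {"tx": -0.003,"ty": 0.0045,"tz": 0.003,"roll": 5,"grip": 40},
])

```text
time_s: 16.35
eef_pos: [470.8, -10.3, 360.2]
orientation: [-2.384, 2.035, -0.013]
force: [15.0, 3.8, 4.1]
gripper_width: 35.5
finger_force: 7.3
```

```bash
python3 -c "
from h import *
arc([-92,-98,-104,-110],rmax=92)
w=cam('wrist'); print([(b[1].tolist(),b[2].round()) for b in blobs(orange(w['frame']),60)])
s=cam('scene'); print([(b[1].tolist(),b[2].round(1)) for b in blobs(orange(s['frame']),8) if 250<b[2][0]<320 and b[2][1]>150])"
```

```text
-92 [-0.0019, -0.0049, -0.0025] roll 1.2
-98 [-0.0016, -0.0033, -0.0014] roll 1.5
-104 [-0.0013, -0.0017, -0.0003] roll 1.5
-110 [-0.0012, -0.0001, 0.0008] roll 1.5
w 35.513447825177174 q6 2.711020590878423 F [15.   3.8  4.1] t 16.35
[([365, 0, 30, 23, 283], array([379.,  10.])), ([267, 272, 71, 66, 2925], array([304., 309.])), ([333, 377, 14, 25, 236], array([339., 386.]))]
[([297, 209, 6, 10, 36], array([299.5, 214.2])), ([277, 210, 10, 10, 52], array([281.1, 213.5])), ([277, 241, 5, 11, 30], array([278.8, 246.5]))]
```

move_arm([
  {"tx": 0,"ty": 0.0015,"tz": 0.001,"roll": 0,"grip": 40},
  {"tx": 0,"ty": 0.003,"tz": 0.002,"roll": 0,"grip": 40},
  {"tx": 0,"ty": 0.0045,"tz": 0.003,"roll": 0,"grip": 40},
  {"tx": 0,"ty": 0.0045,"tz": 0.003,"roll": 0,"grip": 40},
])

```text
time_s: 16.85
eef_pos: [466.3, -11.5, 357.4]
orientation: [-2.385, 2.036, -0.013]
force: [12.6, 1.1, 6.5]
gripper_width: 35.5
finger_force: 7.0
```

```bash
python3 -c "
from h import *
arc([-98,-104,-110],rmax=92)
w=cam('wrist'); print([(b[1].tolist(),b[2].round()) for b in blobs(orange(w['frame']),60)])
s=cam('scene'); print([(b[1].tolist(),b[2].round(1)) for b in blobs(orange(s['frame']),8) if 250<b[2][0]<320 and b[2][1]>150])"
```

```text
-98 [-0.002, -0.0081, -0.0042] roll 1.5
-104 [-0.0017, -0.0064, -0.0031] roll 1.5
-110 [-0.0017, -0.0048, -0.002] roll 1.5
w 35.45949190795872 q6 2.706475460519712 F [12.6  1.1  6.5] t 16.85
[([358, 0, 30, 23, 279], array([372.,  10.])), ([268, 275, 63, 63, 2478], array([302., 310.])), ([295, 377, 32, 42, 549], array([316., 392.]))]
[([277, 208, 8, 10, 44], array([280.7, 211.5])), ([296, 211, 7, 10, 36], array([298.5, 216.3])), ([275, 241, 6, 11, 32], array([277.2, 245.7]))]
```

move_arm([
  {"tx": 0,"ty": 0.0015,"tz": 0.001,"roll": 0,"grip": 40},
  {"tx": 0,"ty": 0.003,"tz": 0.002,"roll": 0,"grip": 40},
  {"tx": 0,"ty": 0.0045,"tz": 0.003,"roll": 0,"grip": 40},
  {"tx": 0,"ty": 0.0045,"tz": 0.003,"roll": 0,"grip": 40},
])

```text
time_s: 17.35
eef_pos: [462.8, -12.2, 356.1]
orientation: [-2.381, 2.034, -0.022]
force: [19.6, 3.5, 14.3]
gripper_width: 37.7
finger_force: 12.0
```

```bash
python3 -c "
from h import *
goto((450,0,400),-60)
w=cam('wrist'); print([(b[1].tolist(),b[2].round()) for b in blobs(orange(w['frame']),60)])
s=cam('scene'); print([(b[1].tolist(),b[2].round(1)) for b in blobs(orange(s['frame']),8) if 250<b[2][0]<320 and b[2][1]>150])"
```

```text
t 17.35 shift [-0.0138  0.01   -0.0441] roll -21.0 yaw now -81.0 q6 2.7 F [19.6  3.5 14.3] w 37.7
[([356, 0, 31, 24, 280], array([370.,  10.])), ([269, 276, 60, 62, 2389], array([300., 311.])), ([289, 377, 34, 42, 628], array([311., 392.]))]
[([277, 208, 7, 10, 41], array([280.4, 211.7])), ([296, 212, 6, 9, 34], array([298. , 216.6])), ([275, 241, 6, 11, 36], array([277. , 245.9]))]
```

move_arm([
  {"tx": 0,"ty": -0.004,"tz": -0.001,"roll": 0,"grip": 60},
  {"tx": 0,"ty": -0.004,"tz": -0.001,"roll": 0,"grip": 60},
  {"tx": 0,"ty": -0.004,"tz": -0.001,"roll": 0,"grip": 60},
  {"tx": 0,"ty": -0.004,"tz": -0.001,"roll": 0,"grip": 60},
  {"tx": 0,"ty": 0.01,"tz": -0.021,"roll": 0,"grip": 60},
  {"tx": 0,"ty": 0.025,"tz": -0.042,"roll": 0,"grip": 60},
  {"tx": 0,"ty": 0.04,"tz": -0.08,"roll": -8,"grip": 60},
  {"tx": 0,"ty": 0.04,"tz": -0.12,"roll": -16,"grip": 60},
  {"tx": 0,"ty": 0.04,"tz": -0.12,"roll": -24,"grip": 60},
])

```text
time_s: 18.35
eef_pos: [420.5, -17.9, 476.7]
orientation: [-2.765, 1.489, -0.01]
force: [-0.1, -0.4, -0.8]
gripper_width: 53.0
finger_force: 0.0
```

```bash
python3 -c "
from h import *
goto((450,0,400),-60); a,xp=shaft(); yp=np.cross(a,xp)
s=cam('scene'); print([(b[1].tolist(),b[2].round(1)) for b in blobs(orange(s['frame']),8) if 250<b[2][0]<330 and b[2][1]>150])
Q=tri([ray(s,279.4,246.8),(np.array([0,0,95.]),np.array([0,1.,0]))]); P=S+[-0.,60,-50]; print('8.5mm ->',proj(s,P+8.5*yp)-proj(s,P))
for ph in (-90,-100,-110,-120):
  p=np.radians(ph); u=np.cos(p)*xp+np.sin(p)*yp; n=np.cross(a,u)
  for d in (0,5):
    pts=np.array([proj(s,S+(z+d)*a+x*u+y*n) for z in (51,87) for x in (-28,28) for y in (-6,6)]); print(ph,d,pts.min(0).round(1),pts.max(0).round(1),pts.mean(0).round(1))
c=cam('top'); print([(b[1].tolist(),b[2].round(1)) for b in blobs(orange(c['frame']),6) if b[2][0]<380])
cv2.imwrite('pics/f.png',np.hstack([cv2.resize(s['frame'][170:270,250:350,::-1],(400,400),interpolation=cv2.INTER_CUBIC),cv2.resize(c['frame'][190:270,270:350,::-1],(400,400),interpolation=cv2.INTER_CUBIC)]))"
```

```text
t 18.35 shift [ 0.0009 -0.0342  0.0768] roll 3.41 yaw now -56.59 q6 2.24 F [-0.1 -0.4 -0.8] w 53.0
[([278, 207, 22, 10, 90], array([287.4, 210.4])), ([275, 241, 6, 11, 33], array([276.9, 245.5]))]
8.5mm -> [-3.00207492 -0.57778554]
-90 0 [277.9 204.4] [305.6 221.4] [291.9 212.9]
-90 5 [277.3 203.1] [305.1 220.2] [291.4 211.6]
-100 0 [278.5 202.9] [305.1 223. ] [291.9 212.9]
-100 5 [277.9 201.5] [304.6 221.7] [291.4 211.6]
-110 0 [279.4 201.5] [304.3 224.4] [291.9 212.9]
-110 5 [278.8 200.2] [303.7 223.1] [291.4 211.6]
-120 0 [280.7 200.3] [303.1 225.5] [291.9 212.9]
-120 5 [280. 199.] [302.5 224.3] [291.4 211.6]
[]
```

```bash
python3 -c "
from h import *
goto((446,6,415),9.5)"
```

```text
t 18.45 shift [-0.0061 -0.0343  0.0577] roll -66.34 yaw now -56.84 q6 2.24 F [ 0.5 -0.1  0.1] w 52.5
```

move_arm([
  {"tx": -0.006,"ty": -0.034,"tz": 0,"roll": -8,"grip": 60},
  {"tx": -0.006,"ty": -0.034,"tz": 0,"roll": -16,"grip": 60},
  {"tx": -0.006,"ty": -0.034,"tz": 0,"roll": -24,"grip": 60},
  {"tx": -0.006,"ty": -0.034,"tz": 0,"roll": -32,"grip": 60},
  {"tx": -0.006,"ty": -0.034,"tz": 0,"roll": -40,"grip": 60},
  {"tx": -0.006,"ty": -0.034,"tz": 0,"roll": -48,"grip": 60},
  {"tx": -0.006,"ty": -0.034,"tz": 0.015,"roll": -56,"grip": 60},
  {"tx": -0.006,"ty": -0.034,"tz": 0.03,"roll": -64,"grip": 60},
  {"tx": -0.006,"ty": -0.034,"tz": 0.05,"roll": -66.3,"grip": 60},
  {"tx": -0.006,"ty": -0.034,"tz": 0.05,"roll": -66.3,"grip": 60},
])

```text
time_s: 19.45
eef_pos: [445.7, 5.8, 419.7]
orientation: [-3.129, -0.252, 0.011]
force: [-0.2, -0.3, -0.2]
gripper_width: 52.9
finger_force: 0.0
```

Run:
```python
from h import *
a,xp=shaft(); yp=np.cross(a,xp); w=cam("wrist"); goto((446,6,415),9.5); prof(w,60,345)
m=orange(w["frame"])
for mm,st,ce in blobs(m,100): print(st.tolist(),ce.round(1),cv2.minAreaRect(np.argwhere(mm)[:,::-1].astype(np.float32)))
c=np.linspace(0,6.28,200)
for d in (0,3,6):
    rim=np.array([proj(w,S+d*a+21.5*(np.cos(k)*xp+np.sin(k)*yp)) for k in c]); top=np.array([proj(w,S+(d+52)*a+21.5*(np.cos(k)*xp+np.sin(k)*yp)) for k in c])
    print(d,"rim top v",rim[:,1].min().round(1),"sleeve-end top v",top[:,1].min().round(1),"collar 20.4 / 19",proj(w,S+20.4*xp)[1].round(1),proj(w,S+19*xp)[1].round(1))
    for ph in (-95,-105,-115):
        p=np.radians(ph); u=np.cos(p)*xp+np.sin(p)*yp; n=np.cross(a,u)
        pts=np.array([proj(w,S+(87+d)*a+x*u+y*n) for x in (-28,28) for y in (-6,6)]); print("  wing top",ph,pts.min(0).round(),pts.max(0).round())
```

```text
t 19.5 shift [ 0.0001 -0.0003  0.0064] roll -0.32 yaw now 9.18 q6 1.16 F [0.7 0.  0.5] w 52.9
[(75, [63, 122, 201], [96, 123, 157]), (76, [96, 123, 157], [117, 122, 127]), (80, [125, 132, 139], [116, 123, 129]), (86, [108, 114, 118], [121, 125, 131]), (87, [121, 125, 131], [195, 196, 204]), (88, [195, 196, 204], [236, 235, 240]), (89, [236, 235, 240], [176, 177, 185]), (90, [176, 177, 185], [120, 127, 135]), (139, [117, 124, 131], [135, 142, 149]), (140, [135, 142, 149], [114, 121, 128]), (147, [133, 141, 148], [120, 127, 134]), (148, [120, 127, 134], [106, 112, 119]), (161, [98, 105, 111], [85, 90, 95]), (167, [79, 83, 89], [157, 92, 57]), (168, [157, 92, 57], [255, 145, 48]), (169, [255, 145, 48], [255, 168, 59]), (209, [254, 167, 58], [230, 140, 48]), (210, [230, 140, 48], [254, 169, 60]), (216, [255, 189, 74], [238, 154, 58]), (218, [252, 156, 57], [246, 135, 47]), (225, [233, 114, 39], [157, 82, 40]), (226, [157, 82, 40], [79, 87, 92]), (232, [97, 99, 97], [86, 87, 87]), (241, [78, 79, 79], [98, 100, 101]), (242, [98, 100, 101], [151, 153, 152]), (243, [151, 153, 152], [176, 178
[... 1089 characters left out ...]

[486, 201, 42, 33, 443] [504.1 215.9] ((505.99200439453125, 214.4560089111328), (15.578763008117676, 44.751731872558594), 46.005088806152344)
0 rim top v 83.5 sleeve-end top v 132.5 collar 20.4 / 19 85.2 87.3
  wing top -95 [268. 195.] [376. 217.]
  wing top -105 [267. 189.] [375. 223.]
  wing top -115 [267. 182.] [373. 228.]
3 rim top v 86.0 sleeve-end top v 135.8 collar 20.4 / 19 85.2 87.3
  wing top -95 [267. 200.] [377. 221.]
  wing top -105 [266. 193.] [376. 227.]
  wing top -115 [267. 187.] [373. 232.]
6 rim top v 88.4 sleeve-end top v 139.2 collar 20.4 / 19 85.2 87.3
  wing top -95 [267. 204.] [377. 225.]
  wing top -105 [266. 197.] [376. 231.]
  wing top -115 [266. 191.] [374. 236.]
```

Run:
```python
from h import *
a,xp=shaft(); w=cam("wrist"); st=r.observe(); M=Ro.from_rotvec(st["orientation"]).as_matrix()
off=M.T@(-w["R"].T@w["t"]-st["eef_pos"]); K=w["R"]@M
def view(p,rv):
    m=Ro.from_rotvec(rv).as_matrix(); R=K@m.T; return dict(w,R=R,t=-R@(np.array(p)+m@off))
A=view((445.7,5.8,419.7),(-3.129,-.252,.011)); A=w
B=view((487.4,12.4,347.7),(3.132,.222,0)); C=view((481.5,11.7,354.7),(3.134,.222,0))
for nm,va,vb,us in (("dark outer",75.8,149.7,317),("light edge",87.7,165.5,317),("rim",90,169,317)):
    P=tri([ray(A,us,va),ray(B,us,vb)]); q=P-S; print(nm,P.round(1),"along a",(q@a).round(1),"xp",(q@xp).round(1))
P=tri([ray(A,317,87.7),ray(C,317,152.7)]); print("light edge A,C",P.round(1),((P-S)@a).round(1),((P-S)@xp).round(1))
```

```text
dark outer [546.7  23.  153. ] along a -0.9 xp 27.5
light edge [539.6  22.  154.1] along a 4.0 xp 22.3
rim [538.2  21.7 155.3] along a 5.9 xp 21.8
light edge A,C [539.3  22.2 156.7] 6.3 23.5
```

move_arm([
  {"tx": 0,"ty": 0,"tz": 0,"roll": 0,"grip": 0},
  {"tx": 0,"ty": 0,"tz": 0,"roll": 0,"grip": 0},
  {"tx": 0,"ty": 0,"tz": 0,"roll": 0,"grip": 0},
  {"tx": 0,"ty": 0,"tz": 0,"roll": 0,"grip": 0},
  {"tx": 0,"ty": 0,"tz": 0,"roll": 0,"grip": 0},
  {"tx": 0,"ty": 0,"tz": 0,"roll": 0,"grip": 0},
  {"tx": 0,"ty": 0,"tz": 0,"roll": 0,"grip": 0},
  {"tx": 0,"ty": 0,"tz": 0,"roll": 0,"grip": 0},
  {"tx": 0.007,"ty": 0,"tz": 0.018,"roll": 0,"grip": 0},
  {"tx": 0.0145,"ty": 0,"tz": 0.0363,"roll": 0,"grip": 0},
])

```text
time_s: 20.55
eef_pos: [460.6, 8.1, 386.5]
orientation: [3.131, 0.257, 0.002]
force: [0.3, 0.2, -0.1]
gripper_width: 0.6
finger_force: 0.0
```

move_arm([
  {"tx": 0.0011,"ty": 0,"tz": 0.0016,"roll": 0,"grip": 0},
  {"tx": 0.0023,"ty": 0,"tz": 0.0033,"roll": 0,"grip": 0},
  {"tx": 0.0023,"ty": 0,"tz": 0.0033,"roll": 0,"grip": 0},
])

```text
time_s: 20.85
eef_pos: [462.7, 8.4, 383.9]
orientation: [3.131, 0.258, 0.001]
force: [0.2, 0.8, 0.7]
gripper_width: 0.3
finger_force: 0.0
```

move_arm([
  {"tx": 0.0006,"ty": 0,"tz": 0.0008,"roll": 0,"grip": 0},
  {"tx": 0.0017,"ty": 0,"tz": 0.0025,"roll": 0,"grip": 0},
  {"tx": 0.0017,"ty": 0,"tz": 0.0025,"roll": 0,"grip": 0},
])

```text
time_s: 21.15
eef_pos: [464.4, 8.7, 380.9]
orientation: [3.131, 0.257, 0.0]
force: [0.5, -0.4, -0.3]
gripper_width: 0.7
finger_force: 0.0
```

move_arm([
  {"tx": 0.0006,"ty": 0,"tz": 0.0008,"roll": 0,"grip": 0},
  {"tx": 0.0014,"ty": 0,"tz": 0.002,"roll": 0,"grip": 0},
  {"tx": 0.0014,"ty": 0,"tz": 0.002,"roll": 0,"grip": 0},
])

```text
time_s: 21.45
eef_pos: [465.8, 9.0, 378.7]
orientation: [-3.131, -0.258, 0.0]
force: [-0.9, 0.1, 0.5]
gripper_width: 0.3
finger_force: 0.0
```

move_arm([
  {"tx": 0.0006,"ty": 0,"tz": 0.0008,"roll": 0,"grip": 0},
  {"tx": 0.0014,"ty": 0,"tz": 0.002,"roll": 0,"grip": 0},
  {"tx": 0.0014,"ty": 0,"tz": 0.002,"roll": 0,"grip": 0},
])

```text
time_s: 21.75
eef_pos: [467.2, 9.2, 376.7]
orientation: [-3.131, -0.258, 0.0]
force: [1.0, -0.1, -0.7]
gripper_width: 0.6
finger_force: 0.0
```

move_arm([
  {"tx": 0.0006,"ty": 0,"tz": 0.0008,"roll": 0,"grip": 0},
  {"tx": 0.0014,"ty": 0,"tz": 0.002,"roll": 0,"grip": 0},
  {"tx": 0.0014,"ty": 0,"tz": 0.002,"roll": 0,"grip": 0},
])

```text
time_s: 22.05
eef_pos: [468.5, 9.3, 375.8]
orientation: [3.13, 0.258, 0.001]
force: [-5.7, -1.4, 9.9]
gripper_width: 0.4
finger_force: 5.0
```

move_arm([
  {"tx": 0.0006,"ty": 0,"tz": 0.0008,"roll": 0,"grip": 0},
  {"tx": 0.0014,"ty": 0,"tz": 0.002,"roll": 0,"grip": 0},
  {"tx": 0.0014,"ty": 0,"tz": 0.002,"roll": 0,"grip": 0},
])

```text
time_s: 22.35
eef_pos: [469.7, 9.3, 375.7]
orientation: [3.128, 0.258, 0.003]
force: [-12.8, -3.2, 26.7]
gripper_width: 0.7
finger_force: 13.4
```

move_arm([
  {"tx": -0.004,"ty": 0,"tz": -0.006,"roll": 0,"grip": 0},
  {"tx": -0.02,"ty": 0,"tz": -0.04,"roll": 0,"grip": 0},
  {"tx": -0.03,"ty": 0,"tz": -0.08,"roll": 0,"grip": 0},
  {"tx": -0.03,"ty": 0,"tz": -0.1,"roll": 0,"grip": 0},
  {"tx": -0.03,"ty": 0,"tz": -0.1,"roll": 0,"grip": 0},
  {"tx": -0.03,"ty": 0,"tz": -0.1,"roll": 0,"grip": 0},
])

```text
time_s: 22.95
eef_pos: [440.3, 4.8, 472.1]
orientation: [-3.131, -0.257, 0.001]
force: [-1.4, 0.1, -0.2]
gripper_width: 0.4
finger_force: 0.0
```

```bash
python3 -c "
from h import *
goto((446,6,415),9.5); s=cam('scene'); print([(b[1].tolist(),b[2].round(1)) for b in blobs(orange(s['frame']),8) if 250<b[2][0]<330 and b[2][1]>150])
w=cam('wrist'); print([(b[1].tolist(),b[2].round()) for b in blobs(orange(w['frame']),60)])
print(r.sign_off())"
```

```text
t 22.95 shift [ 0.0059 -0.0003  0.0571] roll -0.1 yaw now 9.4 q6 1.15 F [-1.4  0.1 -0.2] w 0.4
[([278, 207, 22, 7, 79], array([288.6, 209.8])), ([280, 212, 5, 5, 8], array([281.9, 214.5])), ([275, 241, 6, 11, 31], array([276.9, 245.2]))]
[([535, 27, 63, 92, 2667], array([560.,  78.])), ([227, 51, 14, 35, 277], array([233.,  69.])), ([278, 153, 83, 49, 3071], array([318., 177.])), ([465, 190, 36, 29, 327], array([480., 204.]))]
the job is handed in; nothing more can be done
None
```

I handed the job in at about 23 s, but no result came back: the key is on the shaft against a hard stop, the clamp is turned to its stop with the shoe about 7–8 mm out, and the arm is clear, though the camera left 2–5 mm of doubt about full seating (limit 5 mm).

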